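# Fit the electrode plate pack into the electrolysis cell

## Task

Take the five-plate electrode pack from the drip tray, ease it down into the clear electrolysis cell so that every plate enters its own slot of the blue guide and the black header sits flat on the rim, then swing the latch with the orange knob across the header to hold it down. The guide may be screwed down off the middle of the cell, so feel for the slots and never force the plates: they bend if pushed with more than about 40 N. Leave the other things on the bench where they are.

Things in the scene. Friction and masses are not known exactly. Their poses are not given: they have to be found in the camera images.
- pack: Electrode pack, about 0.45 kg: five upright metal plates (3 thick, 60 wide, 80 tall), 16 apart, under a flat black header 108 x 86 x 8 with a red bridge handle. Origin at the centre of its underside (the plates' lower edges), z up; plates stacked along its x, each lying across it along y; header underside at z = 80, top at 88. A half turn about z makes no difference.
- pack_handle (a point): Centre of the pack's red grip bar, on the pack's axis 111 above the plates' lower edges. The bar runs along the pack's y (40 long), is 12 thick along the pack's x and 14 high, its underside 16 above the header.
- tank: The cell, fixed to the bench: clear open tank 150 (x) x 84 (y) x 100 high, walls 5; origin at the centre of its underside, z up. Once home, the pack's header rests on the tops of the two long walls (plates' lower edges then 20 above the bench) and the pack's axes lie along the tank's.
- rim (a point): Middle of the tank's mouth, 100 above the bench. Below it a blue guide is screwed to the floor: two rows of upright ribs along the long walls (flat tops 70 above the bench) with five 5 wide slots between them, 16 apart along the tank's x, deeper than the plates go. Not measured: its middle slot lies anywhere within 10 of the tank's middle along x (not off in y, not turned); it stays put.
- latch (a joint): Turn latch on the cell's +y wall, rad: 0 = open, lying along the tank's +x beside the cell; 1.57 = closed, lying along the tank's -y over the header (stop at 1.6). It turns clockwise from above about an upright pivot at x = 44, y = 57 in the tank's frame; stiff (about 2 N at the knob) and stays where left. Its underside is 110 above the bench, 2 above the seated header.
- latch_knob (a point): Centre of the latch's orange knob, an upright round pin 12 in diameter and 26 high, 28 from the latch's pivot, 129 above the bench. It stands on the latch's flat bar (12 wide, top face 116 above the bench).
- plate: Spare loose metal plate 80 x 60 x 4 lying in the drip tray beside the pack; leave alone. Origin at the centre of its underside.
- amber: Amber glass bottle, 72 in diameter, 165 high, standing; leave alone. Origin at the centre of its underside.
- dropper: Small amber dropper bottle, 32 in diameter, 96 high, standing; leave alone. Origin at the centre of its underside.
- beaker: Glass beaker, 70 in diameter, 90 high, standing; leave alone. Origin at the centre of its underside.
- wash: White plastic bottle with a yellow cap, 60 in diameter, 150 high, standing; leave alone. Origin at the centre of its underside.

How it is judged (in metres and radians):
On the way, in this order (a step that is already met when the one before it is completed fails the run):
1. the pack is lifted off the tray (distance of pack_handle from where it was at the start of the episode above 0.05 m), for 0.1 s.
2. every plate is in its own slot and the header is down on the rim, the latch still open (z of pack_handle in the frame of tank below 0.1335 m and horizontal distance between pack_handle and tank below 0.015 m and angle between the x axis of pack and the x axis of tank, either way round below 0.06 rad and value of joint latch below 0.8 rad), for 0.2 s.
At the end, for the whole second after the job is handed in: The pack is at rest in the cell with all five plates in their slots: its header flat on the rim within 2.5 mm and 0.05 rad, in line with the tank within 0.06 rad, within 15 mm of its middle; the latch is turned past 1.3 rad over the header (z of pack_handle in the frame of tank below 0.1335 m and horizontal distance between pack_handle and tank below 0.015 m and angle between the x axis of pack and the x axis of tank, either way round below 0.06 rad and angle between pack's own z axis and vertical below 0.05 rad and value of joint latch above 1.3 rad and linear speed of pack below 0.01 m/s); the robot touches nothing.
It fails at once if the pack is pressed or dropped on the cell with more than 40 N (contact force between pack and tank above 40 N).
It fails at once if a bystander (spare plate, bottles, beaker) is moved by more than 30 mm (distance of any of plate, amber, dropper, beaker, wash from where it was at the start of the episode above 0.03 m).
It also fails if it takes over 70 s, if anything falls off the work surface, if the arm or the gripper's body presses on something with over 40 N, if the wrist force passes 120 N, or if a joint passes its speed limit or range.

## Robot

A 7-joint arm with a two-finger parallel gripper is mounted at the origin on the work surface. World frame = base frame: x ahead of the robot, y to its left, z up, the work surface at z = 0. Lengths are in mm, angles in rad, forces in N, time in s.
With the tool pointing down it reaches from about 400 to 875 mm from the base axis. Payload 4.4 kg.
Tool frame: the origin (TCP) lies between the finger pads; the fingertips stand 11 mm ahead of it and the grasp point (between the pads) lies 8 mm behind it; y points along the fingers, x is the direction in which the jaws open and shut, and the axes are right-handed (so a half turn about y gives the same grasp; the last joint's range is limited). The gripper opens to 85 mm and grips with 20 to 120 N. Pads are 22 mm wide; open, the fingers measure 114 mm over their backs; the gripper's body (76 mm by 85 mm) begins 54 mm behind the grasp point. The pads swing forward as they close: fully open they stand 13 mm farther back than shut.
Start: joints at [-0.066, 0.628, 0.038, 1.517, -0.027, 0.996, -0.02], TCP at [650.014, 0.027, 242.313] pointing down, gripper open.
Joint ranges: [-3.06, 3.06], [-0.37, 2.12], [-1.25, 1.32], [0.18, 2.47], [-1.1, 4.24], [0.23, 1.98], [-2.94, 2.94]. Speed limits (rad/s): [2.57, 2.57, 3.14, 3.14, 3.14, 3.14, 3.14].

## Interface

Orientations are given as [roll, pitch, yaw] about the fixed x, y, z axes, in that order (R = Rz(yaw) Ry(pitch) Rx(roll)).
In Python, from cell import * gives the robot as it stands.
- The arm moves only by the shell command python3 -m jog 'ROWS'. ROWS is JSON, a list of rows, each an object of numbers: "x", "y", "z": the shift along the tool's x, y, z in mm; "ax", "ay", "az": the turn, a rotation vector about the tool's x, y, z in rad; "grip": the finger opening in mm, from 0 to 85.4. In form: [{"x": .., "y": .., "z": .., "ax": .., "ay": .., "az": .., "grip": ..}, ...]. A call has 1 to 5 rows; each row is the pose to reach, as a shift and turn from the pose commanded when the call began, along the tool's axes at that moment; what a row does not reach only later rows make up. A row lasts 1/10 s, in which the tool goes at most 50 mm and 8.59 degrees, less where a joint would pass 70% of its speed; a pose out of reach is approached as far as the arm can. A call with a gripper value outside its range is refused whole. The fingers move at their own pace and stop on an object; the grip force is fixed at half the most. Time passes only in rows, so rows that repeat a pose let the fingers close. It gives the time, the measured TCP pose, the force and the opening at its end, in the units of the state.
- read_state(): the state, without advancing time (a new reading comes with each control period).
- get_image(name): name is "scene" or "side" or "wrist"; returns a dict with "color" (384x512x3 uint8, red, green, blue), "vfov" (degrees; the focal length in pixels is half the picture's height over the tangent of half this angle, whatever the lens; pixels are square), "cx", "cy" (the principal point, pixels), "k1" (the pictures are not rectified: a ray, as slopes to the right and down, at radius r is drawn at 1 + k1 r^2 times it, then the intrinsics apply), "camera_from_world" (4x4, takes a point from world to camera coordinates). Camera axes: x right, y down, z forward; pixel columns grow to the right and rows downward; lengths in mm; the calibration is good to about 2 mm. A picture is of the moment at which its call begins. There is no depth.
- finish_job(): hands the job in, once; it reports no verdict.
The state is a dict: "clock": time; "qpos": joint angles; "qd": joint speeds; "tau": joint torques, N m; "eef_pos": TCP position; "tool_rot": TCP orientation; "force": force on the tool from outside, world axes, zero at the start; "torque": the same for the moment, N m; "width": finger opening in mm.
Only numpy, scipy, OpenCV 4.12 (cv2) and the standard library are available. Lean on these libraries where they do the work, as an engineer would, in place of code of your own. Each camera call takes 0.05 s, during which the arm holds its last target.

## Working session

There is one attempt and no reset: what is moved stays moved. The work goes in short steps, Python scripts to look and compute and a shell command to move; the robot and the scene stay as the last step left them, time stands still between calls to the robot, and variables do not carry over. Pictures are saved under pics/ and viewed, and the job is handed in when it is done.

```bash
mkdir -p pics; ls
cat > h.py <<'E'
from cell import *
import numpy as np, cv2
from scipy.spatial.transform import Rotation as R
def cam(name,fn=None):
    im=get_image(name)
    if fn: cv2.imwrite(fn,im['color'][:,:,::-1])
    return im
def ray(im,u,v):
    f=192/np.tan(np.radians(im['vfov']/2))
    xd=np.array([(u-im['cx'])/f,(v-im['cy'])/f]); x=xd.copy()
    for _ in range(50): x=xd/(1+im['k1']*(x@x))
    T=np.array(im['camera_from_world']); Rm=T[:3,:3]
    return -Rm.T@T[:3,3], Rm.T@np.array([x[0],x[1],1.])
def onz(im,u,v,z):
    c,d=ray(im,u,v); return c+d*(z-c[2])/d[2]
def proj(im,p):
    T=np.array(im['camera_from_world']); q=T[:3,:3]@np.array(p,float)+T[:3,3]
    x=q[:2]/q[2]; f=192/np.tan(np.radians(im['vfov']/2)); x=x*(1+im['k1']*(x@x))
    return np.array([x[0]*f+im['cx'],x[1]*f+im['cy']])
def tri(L):
    A=np.zeros((3,3));b=np.zeros(3)
    for c,d in L:
        d=d/np.linalg.norm(d);P=np.eye(3)-np.outer(d,d);A+=P;b+=P@c
    return np.linalg.solve(A,b)
E
python3 - <<'E'
from h import *
import pickle
D={}
for n in ['scene','side','wrist']:
    D[n]=cam(n,f'pics/{n}0.png'); im=D[n]
    print(n,{k:im[k] for k in('vfov','cx','cy','k1')},ray(im,256,192))
pickle.dump(D,open('d0.pkl','wb'))
print(read_state())
E
```

```text
pics
scene {'vfov': 49.430700470305155, 'cx': 249.20866708393237, 'cy': 181.71504801511338, 'k1': -0.055273998691123635} (array([1523.78332376,  150.29952087,  766.66138628]), array([-0.77690129, -0.17234696, -0.60629527]))
side {'vfov': 42.20778727878339, 'cx': 253.4397196152106, 'cy': 185.01320044292294, 'k1': -0.16016823609611042} (array([   49.42272592, -1013.63718723,  1041.47026725]), array([ 0.4076907 ,  0.63780425, -0.65361899]))
wrist {'vfov': 68.56513360964217, 'cx': 250.24178303712134, 'cy': 193.46442407364628, 'k1': -0.02728004977596657} (array([649.81294912,  82.04254872, 373.70486512]), array([ 0.01972887, -0.31486395, -0.94916622]))
{'clock': 0.15, 'qpos': array([-0.06576048,  0.62912216,  0.03844377,  1.51812506, -0.02698502,
        0.99635537, -0.02002157]), 'qd': array([-0.00047396, -0.00416501,  0.00053304, -0.00347186, -0.00195389,
       -0.00044402, -0.00108503]), 'tau': array([ 2.19518879e-03, -5.63800478e+01,  1.22790758e+00, -1.93650573e+01,
        1.11919764e-02,  7.40401709e-03, -1.44664841e-05]), 'eef_pos': array([6.49530252e+02, 5.58758751e-03, 2.41611966e+02]), 'tool_rot': array([-1.57081313e+00,  1.49212884e-03, -4.89058005e-05]), 'force': array([-0.24227148,  0.03226944,  0.68911203]), 'torque': array([-0.02929824,  0.00872592,  0.03867176]), 'width': 85.29668200358059}
```

View pics/scene0.png

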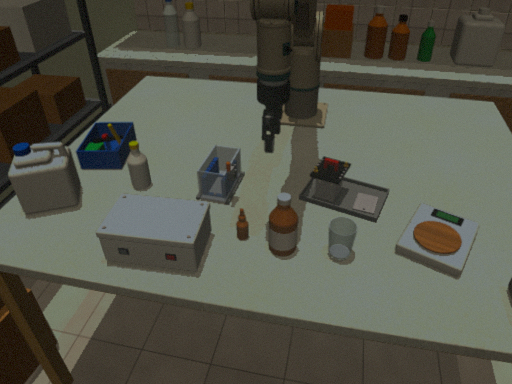

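View pics/side0.png

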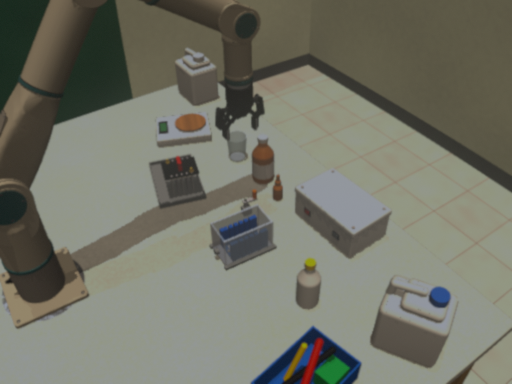

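View pics/wrist0.png

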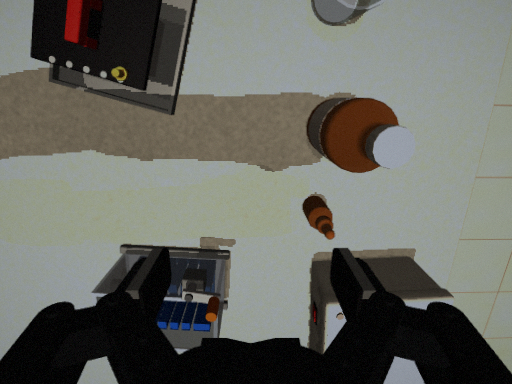

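Run:
```python
from h import *
import pickle
D=pickle.load(open('d0.pkl','rb'))
w=D['wrist']['color'][:,:,::-1]
cv2.imwrite('pics/w_a.png',cv2.resize(w[0:120,20:210],None,fx=4,fy=4,interpolation=cv2.INTER_CUBIC))
cv2.imwrite('pics/w_b.png',cv2.resize(w[220:384,80:250],None,fx=3.5,fy=3.5,interpolation=cv2.INTER_CUBIC))
s=D['scene']['color'][:,:,::-1]
cv2.imwrite('pics/s_a.png',cv2.resize(s[130:230,185:395],None,fx=3.8,fy=3.8,interpolation=cv2.INTER_CUBIC))
s=D['side']['color'][:,:,::-1]
cv2.imwrite('pics/d_a.png',cv2.resize(s[140:280,140:300],None,fx=4.2,fy=4.2,interpolation=cv2.INTER_CUBIC))
print(D['wrist']['camera_from_world'])
for p in [(120,246,100),(230,246,100),(190,290,129)]: print(onz(D['wrist'],*p))
```

```text
[[ 9.99999731e-01 -7.72714220e-05 -7.29024188e-04 -6.49533995e+02]
 [ 1.59920074e-04 -9.47488806e-01  3.19788894e-01 -4.18761872e+01]
 [-7.15452800e-04 -3.19788925e-01 -9.47488539e-01  3.80782286e+02]
 [ 0.00000000e+00  0.00000000e+00  0.00000000e+00  1.00000000e+00]]
[505.93302254 -71.52368187 100.        ]
[627.41822983 -71.10549827 100.        ]
[ 586.82137693 -106.76888372  129.        ]
```

View pics/w_a.png

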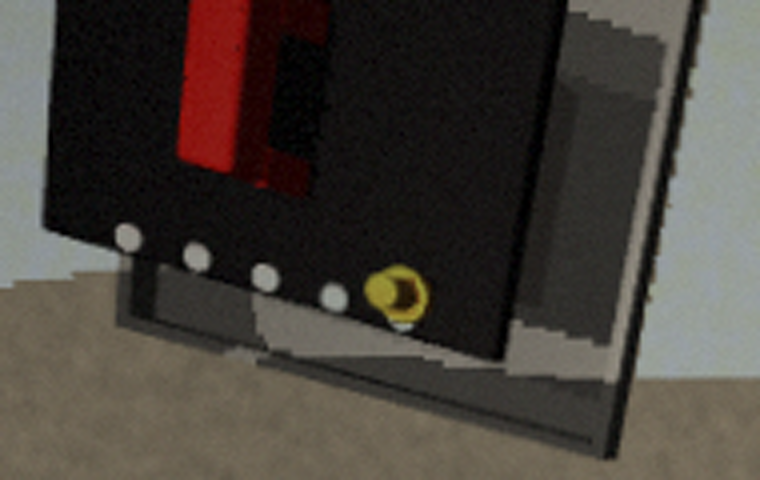

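View pics/w_b.png

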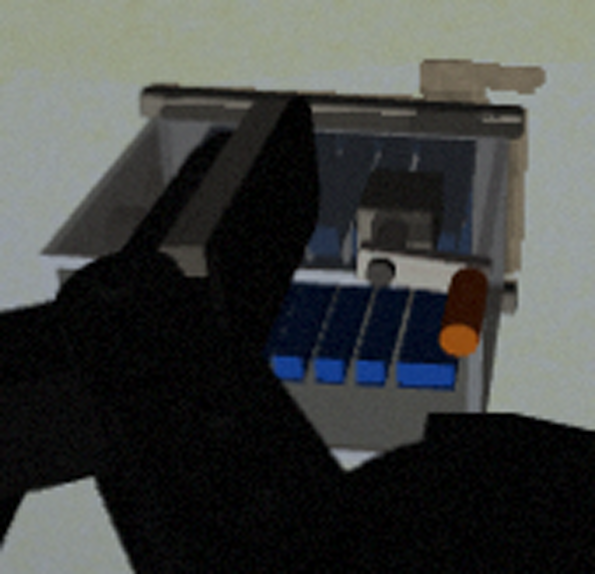

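View pics/s_a.png

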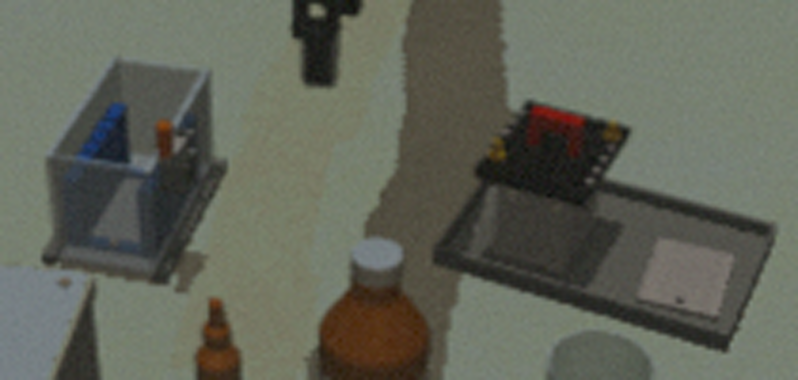

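View pics/d_a.png

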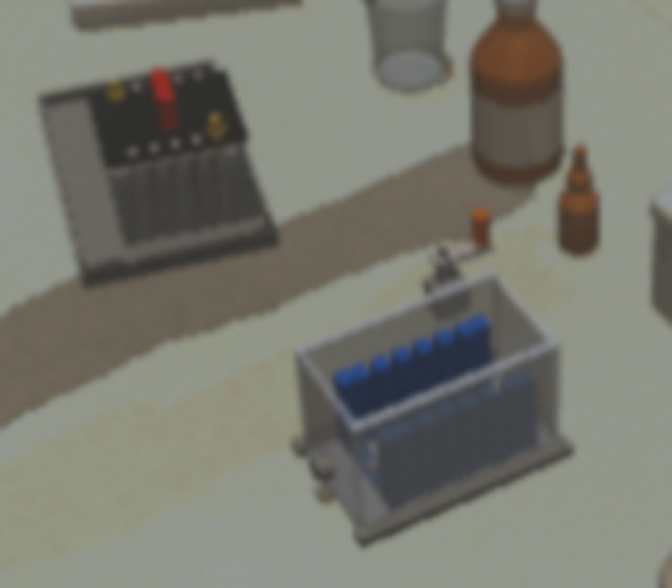

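Run:
```python
from h import *
import pickle
D=pickle.load(open('d0.pkl','rb'))
s=D['side'];f=lambda u,v:(140+u/4.2,140+v/4.2)
print('tank')
P=[onz(s,*f(*p),100) for p in [(297,350),(493,272),(560,345),(355,432)]]
for p in P: print(p)
print(np.mean(P,0), [np.linalg.norm(P[i]-P[(i+1)%4]) for i in range(4)])
print('knob top',onz(s,*f(482,210),142))
print('header side')
P=[onz(s,*f(*p),94) for p in [(92,97),(212,66),(247,138),(107,165)]]
for p in P: print(p)
print(np.mean(P,0), [np.linalg.norm(P[i]-P[(i+1)%4]) for i in range(4)])
c=D['scene'];g=lambda u,v:(185+u/3.8,130+v/3.8)
print('header scene')
P=[onz(c,*g(*p),94) for p in [(528,102),(630,130),(585,203),(477,172)]]
for p in P: print(p)
print(np.mean(P,0), [np.linalg.norm(P[i]-P[(i+1)%4]) for i in range(4)])
print('tank scene')
P=[onz(c,*g(*p),100) for p in [(48,157),(118,62),(212,70),(160,167)]]
for p in P: print(p)
print(np.mean(P,0), [np.linalg.norm(P[i]-P[(i+1)%4]) for i in range(4)])
w=D['wrist'];k=lambda u,v:(20+u/4,v/4)
print('wrist hdr')
for p in [(42,228),(500,358)]: print(onz(w,*k(*p),94))
```

```text
tank
[ 464.01283159 -134.09973265  100.        ]
[ 609.67239698 -142.9861529   100.        ]
[ 606.75095561 -225.59071847  100.        ]
[ 458.10205323 -217.51537638  100.        ]
[ 534.63455936 -180.0479951   100.        ] [np.float64(145.9303856434006), np.float64(82.6562101277469), np.float64(148.86808701230038), np.float64(83.62479846613043)]
knob top [ 612.29917807 -126.88210905  142.        ]
header side
[471.54265769 195.91761362  94.        ]
[564.77678946 178.54358884  94.        ]
[544.97263268  85.09183805  94.        ]
[446.01091804 115.41418673  94.        ]
[506.82574947 143.74180681  94.        ] [np.float64(94.83912728219039), np.float64(95.5271393490732), np.float64(103.5029748074494), np.float64(84.45514472297353)]
header scene
[453.0717348  122.00718433  94.        ]
[478.03242934 201.56013934  94.        ]
[580.22213221 172.6582851   94.        ]
[556.4938429   92.79043696  94.        ]
[516.95503481 147.25401143  94.        ] [np.float64(83.3769088060709), np.float64(106.19817583065125), np.float64(83.31809454427848), np.float64(107.4697667828513)]
tank scene
[ 607.11958917 -221.96267893  100.        ]
[ 465.09469909 -209.45179063  100.        ]
[ 462.86632776 -130.96837021  100.        ]
[ 603.641723   -136.11406286  100.        ]
[ 534.68058475 -174.62422566  100.        ] [np.float64(142.57486359664182), np.float64(78.51504899631665), np.float64(140.8694078056307), np.float64(85.91903418518488)]
wrist hdr
[447.35645629 120.17087151  94.        ]
[550.82449303  90.61663192  94.        ]
```

```bash
python3 -m jog '[{"x":-34,"z":31,"y":-5,"ay":0.07},{"x":-68,"z":62,"y":-10,"ay":0.14},{"x":-102,"z":94,"y":-15,"ay":0.21},{"x":-136,"z":125,"y":-20,"ay":0.28},{"x":-136,"z":125,"y":-20,"ay":0.28}]'
python3 -m jog '[{"x":0},{"x":0}]'
python3 - <<'E'
from h import *
import pickle
im=cam('wrist','pics/w1.png');pickle.dump(im,open('w1.pkl','wb'))
s=read_state();print(s['eef_pos'],s['tool_rot'],s['force'])
print(im['camera_from_world'])
cv2.imwrite('pics/w1b.png',cv2.resize(im['color'][:,:,::-1],(768,576),interpolation=cv2.INTER_CUBIC))
E
```

```text
[6.49664865e+02 3.04792741e-02 2.41736196e+02] [-1.57081288e+00  1.11706148e-03 -2.30692045e-05] [ 0.54079523 -0.84201638  0.41570327]
[[ 9.99999885e-01 -8.09208853e-05 -4.71940268e-04 -6.49684966e+02]
 [ 7.42462651e-05 -9.47491092e-01  3.19782152e-01 -4.18576040e+01]
 [-4.73036255e-04 -3.19782151e-01 -9.47490977e-01  3.80738128e+02]
 [ 0.00000000e+00  0.00000000e+00  0.00000000e+00  1.00000000e+00]]$[0]: bad value
$[0]: bad value
```

View pics/w1b.png

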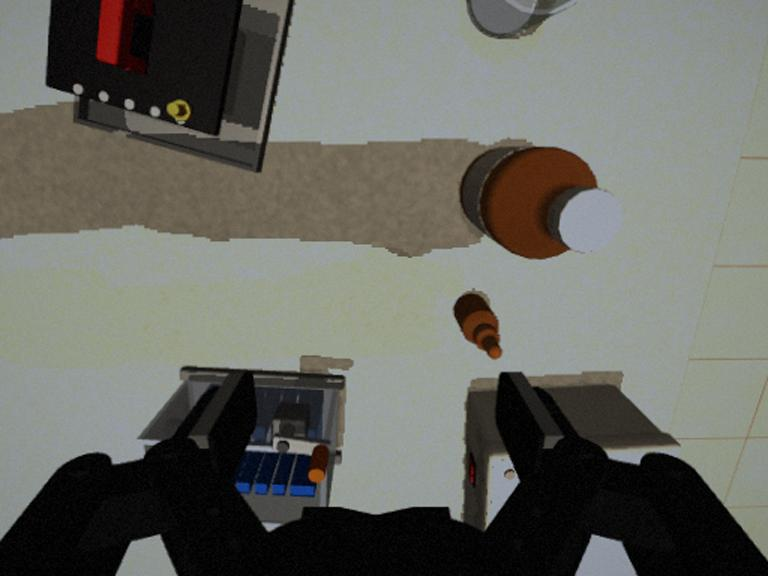

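```bash
python3 -m jog '[{"x":-34,"y":-5,"z":31,"ax":0,"ay":0.07,"az":0,"grip":85},{"x":-68,"y":-10,"z":62,"ax":0,"ay":0.14,"az":0,"grip":85},{"x":-102,"y":-15,"z":94,"ax":0,"ay":0.21,"az":0,"grip":85},{"x":-136,"y":-20,"z":125,"ax":0,"ay":0.28,"az":0,"grip":85},{"x":-136,"y":-20,"z":125,"ax":0,"ay":0.28,"az":0,"grip":85}]'
python3 -m jog '[{"x":0,"y":0,"z":0,"ax":0,"ay":0,"az":0,"grip":85},{"x":0,"y":0,"z":0,"ax":0,"ay":0,"az":0,"grip":85}]'
python3 - <<'E'
from h import *
import pickle
im=cam('wrist','pics/w1.png');pickle.dump(im,open('w1.pkl','wb'))
s=read_state();print(s['eef_pos'],s['tool_rot'],s['force'])
cv2.imwrite('pics/w1b.png',cv2.resize(im['color'][:,:,::-1],(768,576),interpolation=cv2.INTER_CUBIC))
E
```

```text
clock: 0.7
eef_pos: [509.3, 131.0, 262.8]
tool_rot: [-1.568, 0.004, -0.272]
force: [1.8, 0.6, 1.0]
width: 85.0
clock: 0.9
eef_pos: [514.8, 124.1, 262.4]
tool_rot: [-1.571, -0.001, -0.281]
force: [-0.1, -0.4, 0.6]
width: 85.5
[514.92458468 123.74096703 262.19974535] [-1.57131166e+00 -6.54356138e-04 -2.81861618e-01] [ 1.07286381 -0.67320232 -0.02293457]
```

View pics/w1b.png

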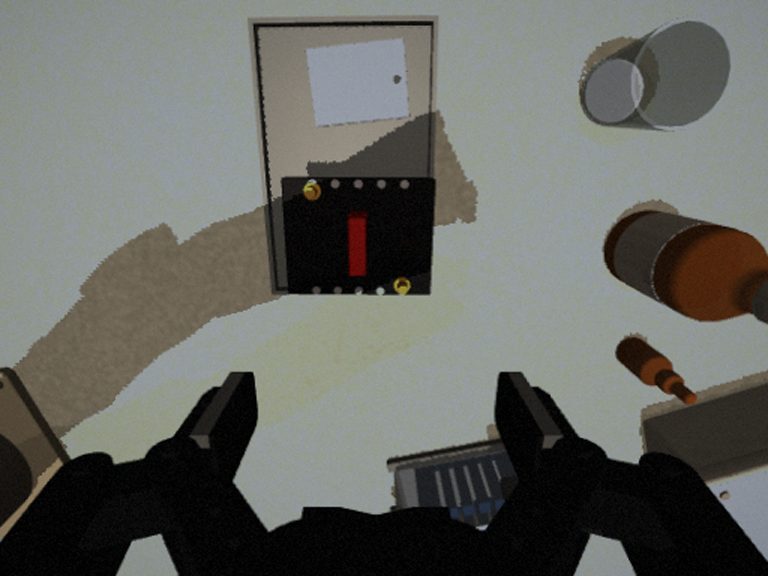

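Run:
```python
from h import *
import pickle
D=pickle.load(open('d0.pkl','rb'));w=pickle.load(open('w1.pkl','rb'))
img=w['color'][100:215,170:310,::-1]
cv2.imwrite('pics/w1c.png',cv2.resize(img,None,fx=5,fy=5,interpolation=cv2.INTER_CUBIC))
for z in (88,92,96):
  P=[onz(w,u/1.5,v/1.5,z) for u,v in [(284,177),(435,179),(430,294),(288,293)]]
  print(z,np.mean(P,0), [np.linalg.norm(P[i]-P[(i+1)%4]).round(1) for i in range(4)],[np.arctan2(*(P[1]-P[0])[1::-1]),np.arctan2(*(P[2]-P[3])[1::-1])])
g=lambda u,v:(185+u/3.8,130+v/3.8)
# triangulate header corners scene+wrist
A=[(284,177),(435,179),(430,294),(288,293)];B=[(630,130),None,(585,203),(528,102)]
B={0:(630-0,130),1:(585,203),2:(477,172),3:(528,102)}
# order: TL(-x,+y),TR(+x,+y),BR(+x,-y),BL(-x,-y); scene: (528,102)=(-x,-y),(630,130)=(-x,+y),(585,203)=(+x,+y),(477,172)=(+x,-y)
for i,a in enumerate(A): print(tri([ray(w,a[0]/1.5,a[1]/1.5),ray(D['scene'],*g(*B[i]))]))
```

```text
88 [509.37022487 145.44430889  88.        ] [np.float64(106.4), np.float64(85.8), np.float64(109.1), np.float64(86.4)] [np.float64(-0.294537349419902), np.float64(-0.2891659996071997)]
92 [509.73870302 146.19474208  92.        ] [np.float64(105.0), np.float64(84.7), np.float64(107.7), np.float64(85.3)] [np.float64(-0.29453734941990223), np.float64(-0.2891659996071996)]
96 [510.10718118 146.94517528  96.        ] [np.float64(103.6), np.float64(83.6), np.float64(106.3), np.float64(84.2)] [np.float64(-0.2945373494199019), np.float64(-0.28916599960719946)]
[471.45981757 201.97536879  89.76728755]
[572.85779797 172.05282072  88.87264745]
[549.23879433  90.95142797  89.66795515]
[445.07254854 121.02490679  89.31308226]
```

View pics/w1c.png

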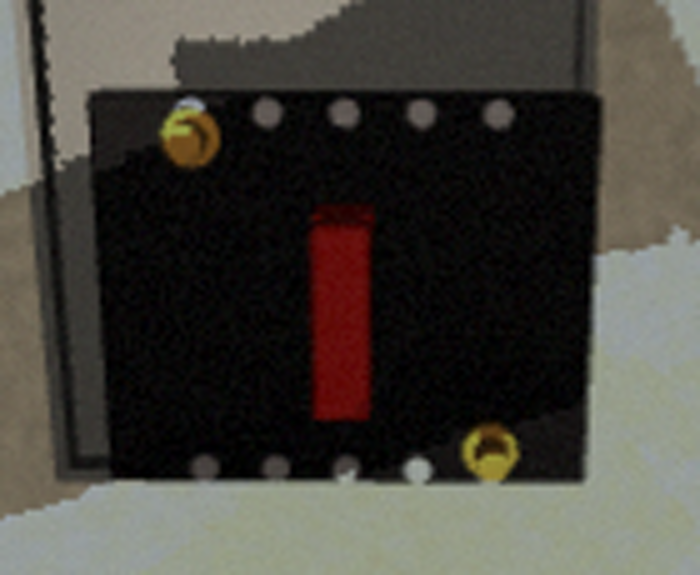

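Run:
```python
from h import *
import pickle
w=pickle.load(open('w1.pkl','rb'))
q=lambda u,v:(170+u/5,100+v/5)
print(onz(w,*q(341,324),121), onz(w,*q(342,228),121),onz(w,*q(341,420),121))
c=onz(w,*q(341,324),121)
s=read_state();Rt=R.from_euler('xyz',s['tool_rot'])
print(s['eef_pos'],Rt.inv().apply(np.array([c[0],c[1],180])-s['eef_pos']), Rt.inv().apply(np.array([509.6,146,180])-s['eef_pos']))
```

```text
[509.42053573 146.2091453  121.        ] [515.12593576 164.36035444 121.        ] [503.65373476 127.19731321 121.        ]
[514.92458468 123.74096703 262.19974535] [-11.5900362   82.18183529  20.09300216] [-11.3594812   82.18206395  19.94202693]
```

```bash
python3 -m jog '[{"x":-11.5,"y":30,"z":20,"ax":0,"ay":0.01,"az":0,"grip":85},{"x":-11.5,"y":70,"z":20,"ax":0,"ay":0.01,"az":0,"grip":85},{"x":-11.5,"y":105,"z":20,"ax":0,"ay":0.01,"az":0,"grip":85},{"x":-11.5,"y":120,"z":20,"ax":0,"ay":0.01,"az":0,"grip":85},{"x":-11.5,"y":120,"z":20,"ax":0,"ay":0.01,"az":0,"grip":85}]'
python3 -m jog '[{"x":0,"y":0,"z":0,"ax":0,"ay":0,"az":0,"grip":85},{"x":0,"y":0,"z":0,"ax":0,"ay":0,"az":0,"grip":85}]'
python3 - <<'E'
from h import *
im=cam('wrist')
s=read_state();print(s['eef_pos'],s['tool_rot'],s['force'])
cv2.imwrite('pics/w2b.png',cv2.resize(im['color'][:,:,::-1],(768,576),interpolation=cv2.INTER_CUBIC))
E
```

```text
clock: 1.45
eef_pos: [507.6, 145.6, 139.7]
tool_rot: [-1.574, 0.004, -0.292]
force: [-1.0, -0.5, 0.6]
width: 84.9
clock: 1.65
eef_pos: [509.8, 147.1, 143.4]
tool_rot: [-1.57, -0.002, -0.291]
force: [0.1, -0.0, -0.2]
width: 85.2
[509.70442664 147.28825211 143.49596792] [-1.56936355 -0.00216972 -0.29084861] [-1.29028994  0.02902697 -0.54514802]
```

View pics/w2b.png

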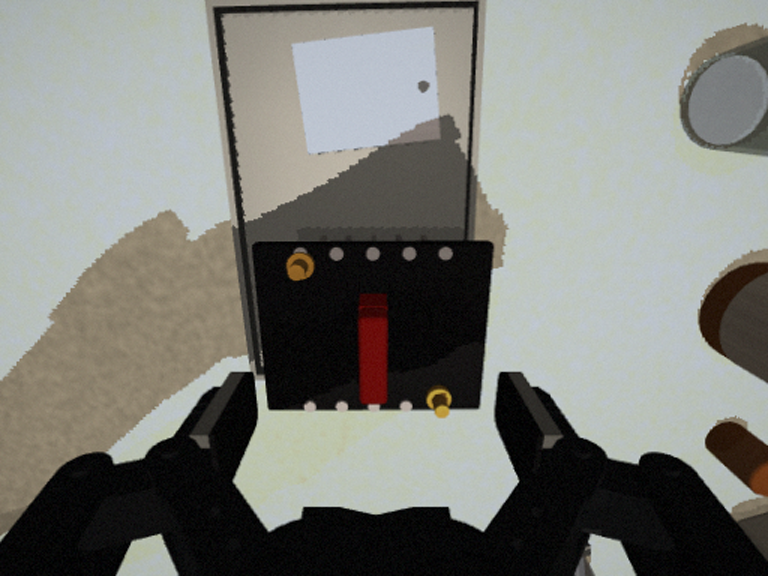

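```bash
python3 -m jog '[{"x":0,"y":15,"z":-1,"ax":0,"ay":0,"az":0,"grip":85},{"x":0,"y":28,"z":-1,"ax":0,"ay":0,"az":0,"grip":85},{"x":0,"y":35,"z":-1,"ax":0,"ay":0,"az":0,"grip":85},{"x":0,"y":35,"z":-1,"ax":0,"ay":0,"az":0,"grip":85},{"x":0,"y":35,"z":-1,"ax":0,"ay":0,"az":0,"grip":60}]'
python3 -m jog '[{"x":0,"y":0,"z":0,"ax":0,"ay":0,"az":0,"grip":30},{"x":0,"y":0,"z":0,"ax":0,"ay":0,"az":0,"grip":20},{"x":0,"y":0,"z":0,"ax":0,"ay":0,"az":0,"grip":14},{"x":0,"y":0,"z":0,"ax":0,"ay":0,"az":0,"grip":5},{"x":0,"y":0,"z":0,"ax":0,"ay":0,"az":0,"grip":5}]'
python3 -m jog '[{"x":0,"y":0,"z":0,"ax":0,"ay":0,"az":0,"grip":5},{"x":0,"y":0,"z":0,"ax":0,"ay":0,"az":0,"grip":5},{"x":0,"y":0,"z":0,"ax":0,"ay":0,"az":0,"grip":5},{"x":0,"y":0,"z":0,"ax":0,"ay":0,"az":0,"grip":5}]'
```

```text
clock: 2.2
eef_pos: [508.4, 146.5, 107.4]
tool_rot: [-1.571, -0.0, -0.29]
force: [0.1, -0.6, -0.9]
width: 73.0
clock: 2.7
eef_pos: [508.6, 146.5, 107.7]
tool_rot: [-1.57, -0.001, -0.29]
force: [0.2, -0.2, 2.3]
width: 10.8
clock: 3.1
eef_pos: [508.6, 146.5, 107.6]
tool_rot: [-1.57, -0.001, -0.29]
force: [0.5, 0.4, 5.5]
width: 10.7
```

```bash
python3 -m jog '[{"x":0,"y":-10,"z":0,"ax":0,"ay":0,"az":0,"grip":5},{"x":0,"y":-30,"z":0,"ax":0,"ay":0,"az":0,"grip":5},{"x":0,"y":-70,"z":0,"ax":0,"ay":0,"az":0,"grip":5},{"x":0,"y":-110,"z":0,"ax":0,"ay":0,"az":0,"grip":5},{"x":0,"y":-150,"z":0,"ax":0,"ay":0,"az":0,"grip":5}]'
python3 -m jog '[{"x":0,"y":-5,"z":0,"ax":0,"ay":0,"az":0,"grip":5},{"x":0,"y":-5,"z":0,"ax":0,"ay":0,"az":0,"grip":5},{"x":0,"y":-5,"z":0,"ax":0,"ay":0,"az":0,"grip":5}]'
python3 - <<'E'
from h import *
import pickle
D={}
for n in ['scene','side','wrist']: D[n]=cam(n)
pickle.dump(D,open('d3.pkl','wb'))
a=cv2.resize(D['side']['color'][40:290,100:330,::-1],None,fx=2.3,fy=2.3,interpolation=cv2.INTER_CUBIC)
cv2.imwrite('pics/s3.png',a)
cv2.imwrite('pics/w3.png',cv2.resize(D['wrist']['color'][:,:,::-1],(768,576)))
s=read_state();print(s['eef_pos'],s['tool_rot'],s['force'],s['width'])
E
```

```text
clock: 3.6
eef_pos: [506.8, 146.1, 258.3]
tool_rot: [-1.572, 0.002, -0.29]
force: [0.7, 0.2, -4.3]
width: 11.2
clock: 3.9
eef_pos: [506.6, 146.1, 260.7]
tool_rot: [-1.573, 0.003, -0.29]
force: [-0.1, -0.7, -4.6]
width: 11.0
[506.98886996 146.14682157 260.47231029] [-1.57313843  0.00327219 -0.28992736] [-0.32694667  0.73815488 -4.26713213] 11.023081121408715
```

View pics/s3.png

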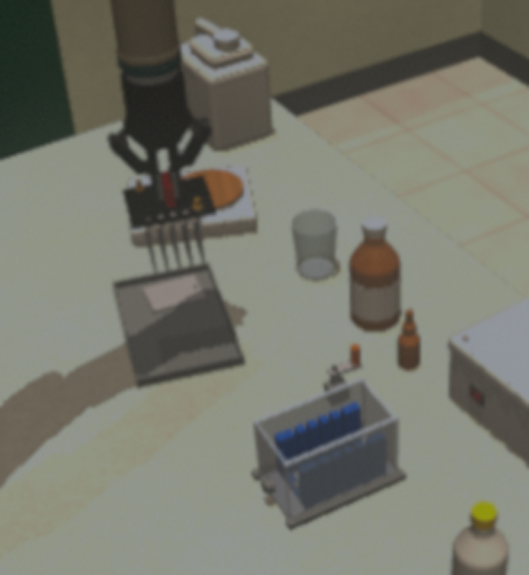

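View pics/w3.png

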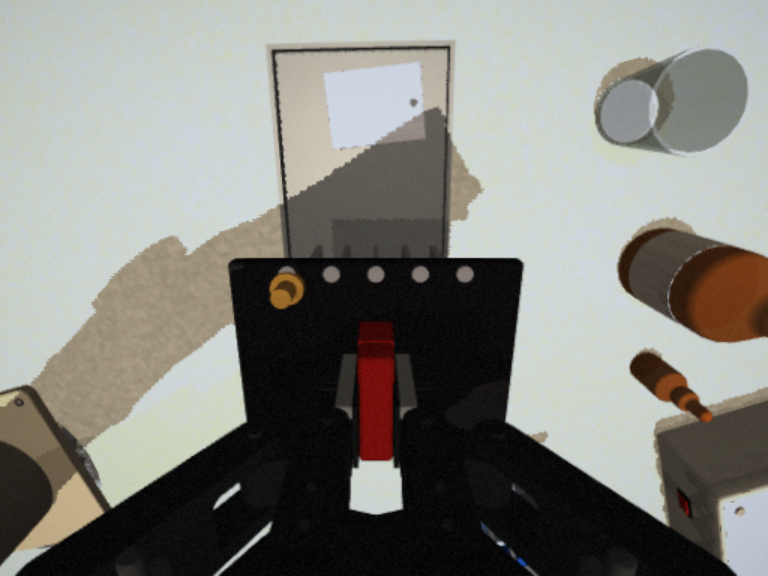

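Run:
```python
from h import *
import pickle
D=pickle.load(open('d0.pkl','rb'));D3=pickle.load(open('d3.pkl','rb'))
w=D['wrist'];q=lambda u,v:(80+u/3.5,220+v/3.5)
for u in (310,351,391.5): print('slot',onz(w,*q(u,367),70))
print('end rib right', onz(w,*q(456,375),70))
print('rim', [onz(w,*q(*p),100) for p in [(142,92),(522,110)]])
s=(D['side']['color'].astype(float)+D3['side']['color'])/2
a=cv2.resize(s[195:270,205:280,::-1],None,fx=8,fy=8,interpolation=cv2.INTER_CUBIC)
cv2.imwrite('pics/g.png',np.clip(a*1.6,0,255).astype('uint8'))
a=cv2.resize(w['color'][235:360,90:240,::-1],None,fx=5,fy=5,interpolation=cv2.INTER_CUBIC)
cv2.imwrite('pics/g2.png',np.clip(a*1.8,0,255).astype('uint8'))
w=D3['wrist']; st=R.from_euler('xyz',[-1.5731,.0033,-.2899])
for p in [(231,260),(523,260)]: print('hdr tool',st.inv().apply(onz(w,p[0]/1.5,p[1]/1.5,243.9)-np.array([507,146.15,260.5])))
```

```text
slot [ 538.11411457 -209.72855222   70.        ]
slot [ 554.1763632  -209.57549363   70.        ]
slot [ 570.00845543 -209.44648141   70.        ]
end rib right [ 594.97284874 -213.25175466   70.        ]
rim [array([506.51732748, -71.87599806, 100.        ]), array([626.31093818, -77.87008102, 100.        ])]
hdr tool [-52.45253181  16.67331423  43.3718059 ]
hdr tool [53.67548492 16.32295774 43.42903653]
```

View pics/g.png

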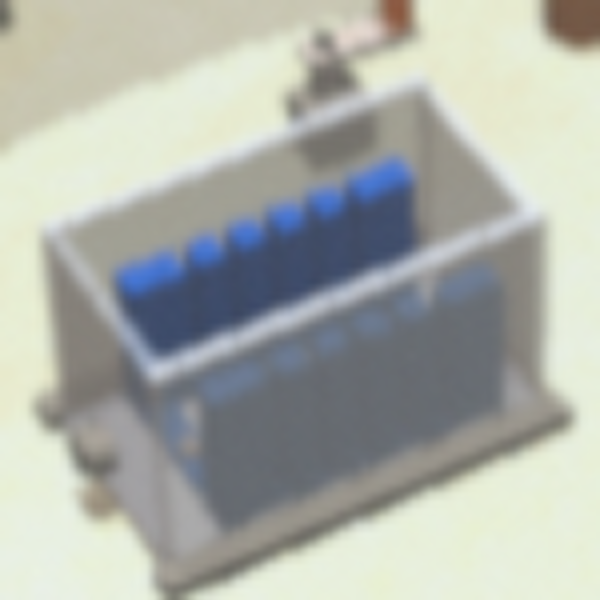

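View pics/g2.png

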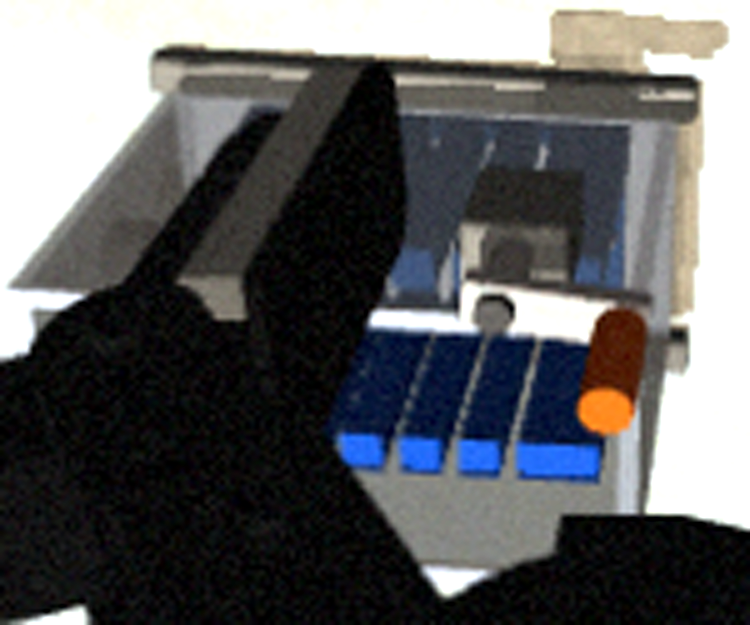

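Run:
```python
from h import *
import pickle
D=pickle.load(open('d0.pkl','rb'))
s=D['side'];q=lambda u,v:(205+u/8-.06*0,195+v/8)
P=[onz(s,*q(*p),100) for p in [(48,230),(425,80),(547,212),(155,378)]]
for p in P: print(p)
print(np.mean(P,0), [np.linalg.norm(P[i]-P[(i+1)%4]).round(1) for i in range(4)],np.arctan2(*(P[1]-P[0])[1::-1]),np.arctan2(*(P[2]-P[3])[1::-1]))
G=[onz(s,*q(*p),70) for p in [(186,256),(227,240),(267,224),(306,208),(347,193)]]
for p in G: print('slot',p)
print('base', [onz(s,*q(*p),0) for p in [(165,595),(572,415)]])
# corrected yaw via fits: minimise reprojection of model
from scipy.optimize import least_squares
obs=[((-75,42,100),(48,230)),((75,42,100),(425,80)),((75,-42,100),(547,212)),((-75,-42,100),(155,378))]
def f(x):
    c,sn=np.cos(x[2]),np.sin(x[2]);r=[]
    for m,o in obs:
        r+=list(proj(s,[x[0]+c*m[0]-sn*m[1],x[1]+sn*m[0]+c*m[1],m[2]])-np.array(q(*o)))
    return r
r=least_squares(f,[535,-180,-.06]);print(r.x,r.fun.round(2))
x=r.x;Rz=R.from_euler('z',x[2])
for p in G: print('slot in tank',Rz.inv().apply(p-np.array([x[0],x[1],0])))
w=D['wrist'];qq=lambda u,v:(90+u/5,235+v/5)
for u in (391.5,449.5,508.5): print('wr slot in tank',Rz.inv().apply(onz(w,*qq(u,450),70)-np.array([x[0],x[1],0])))
print('wr far left corner',Rz.inv().apply(onz(w,*qq(8,288),100)-np.array([x[0],x[1],0])))
```

```text
[ 463.86240406 -135.94097697  100.        ]
[ 610.85026206 -144.99513849  100.        ]
[ 608.26737367 -223.61104028  100.        ]
[ 458.88681141 -215.43328507  100.        ]
[ 535.4667128 -179.9951102  100.       ] [np.float64(147.3), np.float64(78.7), np.float64(149.6), np.float64(79.6)] -0.06152029287983888 -0.0546898491507628
slot [ 510.44019224 -146.07899627   70.        ]
slot [ 526.31223919 -147.33180029   70.        ]
slot [ 542.01410619 -148.40220049   70.        ]
slot [ 557.54618696 -149.28791616   70.        ]
slot [ 573.5073522  -151.00670626   70.        ]
base [array([ 453.26511294, -220.10517086,    0.        ]), array([ 615.91317767, -229.49266516,    0.        ])]
[ 5.35595512e+02 -1.79745075e+02 -5.69841176e-02] [-0.68 -0.41  0.03 -0.85  0.44  0.53  0.2   0.55]
slot in tank [-27.03188257  32.17875539  70.        ]
slot in tank [-11.11424712  31.83195004  70.        ]
slot in tank [ 4.62309611 31.65756014 70.        ]
slot in tank [20.18041032 31.65788511 70.        ]
slot in tank [36.21355884 30.85092564 70.        ]
wr slot in tank [  3.83973428 -30.06511552  70.        ]
wr slot in tank [ 19.71536173 -29.00679506  70.        ]
wr slot in tank [ 35.83078307 -27.95497107  70.        ]
wr far left corner [-75.85359927  41.55069935 100.        ]
```

```bash
python3 -m jog '[{"x":12,"y":0,"z":-28,"ax":0,"ay":-0.02,"az":0,"grip":5},{"x":28,"y":0,"z":-68,"ax":0,"ay":-0.05,"az":0,"grip":5},{"x":45,"y":0,"z":-109,"ax":0,"ay":-0.08,"az":0,"grip":5},{"x":60,"y":0,"z":-146,"ax":0,"ay":-0.11,"az":0,"grip":5},{"x":75,"y":0,"z":-182,"ax":0,"ay":-0.14,"az":0,"grip":5}]'
python3 -m jog '[{"x":0,"y":0,"z":0,"ax":0,"ay":0,"az":0,"grip":5},{"x":0,"y":0,"z":0,"ax":0,"ay":0,"az":0,"grip":5}]'
python3 - <<'E'
from h import *
s=read_state();Rt=R.from_euler('xyz',s['tool_rot'])
print(s['eef_pos'],s['tool_rot'],Rt.inv().apply(np.array([539.8,-179.7,260])-s['eef_pos']),-.058-s['tool_rot'][2])
E
```

```text
clock: 4.55
eef_pos: [527.3, -51.2, 261.1]
tool_rot: [-1.571, 0.002, -0.149]
force: [0.4, 0.6, -4.1]
width: 11.1
clock: 4.75
eef_pos: [527.4, -50.6, 261.2]
tool_rot: [-1.571, 0.002, -0.153]
force: [-0.1, 1.3, -4.0]
width: 10.8
[527.35727052 -50.63061963 261.15934171] [-1.57099992  0.00233923 -0.15341977] [  32.02340947    1.11001668 -125.65165996] 0.0954197697254549
```

```bash
python3 -m jog '[{"x":7,"y":0,"z":-29,"ax":0,"ay":-0.02,"az":0,"grip":5},{"x":16,"y":0,"z":-65,"ax":0,"ay":-0.05,"az":0,"grip":5},{"x":26,"y":0,"z":-101,"ax":0,"ay":-0.08,"az":0,"grip":5},{"x":32,"y":0,"z":-125.6,"ax":0,"ay":-0.0955,"az":0,"grip":5},{"x":32,"y":0,"z":-125.6,"ax":0,"ay":-0.0955,"az":0,"grip":5}]'
python3 -m jog '[{"x":0,"y":0,"z":0,"ax":0,"ay":0,"az":0,"grip":5},{"x":0,"y":20,"z":0,"ax":0,"ay":0,"az":0,"grip":5},{"x":0,"y":35,"z":0,"ax":0,"ay":0,"az":0,"grip":5},{"x":0,"y":35,"z":0,"ax":0,"ay":0,"az":0,"grip":5},{"x":0,"y":35,"z":0,"ax":0,"ay":0,"az":0,"grip":5}]'
python3 - <<'E'
from h import *
import pickle
D={}
for n in ['scene','side','wrist']: D[n]=cam(n)
pickle.dump(D,open('d4.pkl','wb'))
cv2.imwrite('pics/s4.png',cv2.resize(D['side']['color'][130:280,180:310,::-1],None,fx=4,fy=4,interpolation=cv2.INTER_CUBIC))
cv2.imwrite('pics/c4.png',cv2.resize(D['scene']['color'][90:220,170:280,::-1],None,fx=4.5,fy=4.5,interpolation=cv2.INTER_CUBIC))
s=read_state();print(s['eef_pos'],s['tool_rot'],s['force'],s['width'])
E
```

```text
clock: 5.25
eef_pos: [540.5, -182.2, 261.5]
tool_rot: [-1.573, 0.001, -0.059]
force: [-0.3, -0.9, -3.8]
width: 10.7
clock: 5.75
eef_pos: [541.1, -176.4, 227.2]
tool_rot: [-1.57, 0.001, -0.052]
force: [0.2, -0.9, -3.5]
width: 10.9
[ 541.67082467 -177.81123586  228.25304817] [-1.57087424 -0.00176895 -0.05356545] [-0.22836971 -0.21942045 -3.18883602] 11.294688843281042
```

View pics/s4.png

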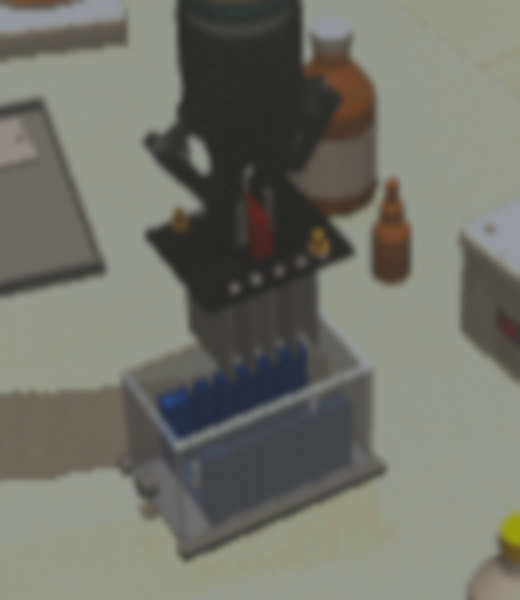

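View pics/c4.png

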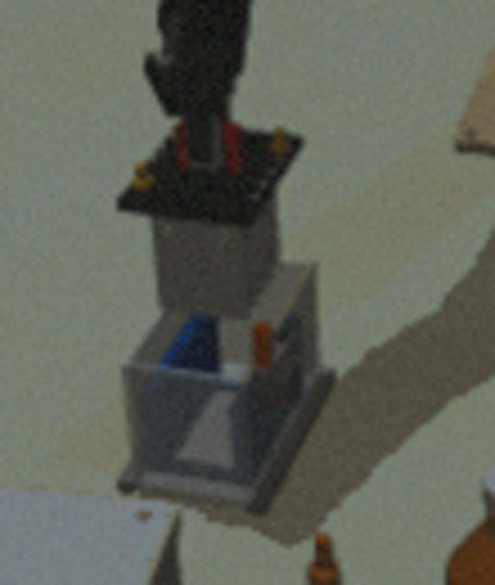

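```bash
cat >> h.py <<'E'
def st(n=6):
    import time
    P=[];Q=[];F=[]
    for _ in range(n):
        get_image('side'); s=read_state();P.append(s['eef_pos']);Q.append(s['tool_rot']);F.append(s['force'])
    return np.mean(P,0),np.mean(Q,0),np.mean(F,0),s
def report(tx=539.8,ty=-179.7,yaw=-0.058):
    p,q,F,s=st();Rt=R.from_euler('xyz',q)
    print('pos',p.round(2),'rot',q.round(4),'F',F.round(1),'w',round(s['width'],1),'t',s['clock'])
    print('to target tool',Rt.inv().apply(np.array([tx,ty,p[2]])-p).round(2),'ay',-(yaw-q[2]).round(4))
E
python3 - <<'E'
from h import *
report()
E
```

```text
pos [ 541.23 -178.29  227.89] rot [-1.5709e+00 -1.1000e-03 -5.4400e-02] F [-0.1 -0.  -4. ] w 10.7 t 6.2
to target tool [-1.35 -0.   -1.48] ay 0.0036
```

```bash
python3 -m jog '[{"x":-1.4,"y":5,"z":-1.5,"ax":0,"ay":0.0036,"az":0,"grip":5},{"x":-1.4,"y":15,"z":-1.5,"ax":0,"ay":0.0036,"az":0,"grip":5},{"x":-1.4,"y":25,"z":-1.5,"ax":0,"ay":0.0036,"az":0,"grip":5},{"x":-1.4,"y":33,"z":-1.5,"ax":0,"ay":0.0036,"az":0,"grip":5},{"x":-1.4,"y":40,"z":-1.5,"ax":0,"ay":0.0036,"az":0,"grip":5}]'
python3 - <<'E'
from h import *
report()
import pickle
D={}
for n in ['scene','side','wrist']: D[n]=cam(n)
pickle.dump(D,open('d5.pkl','wb'))
s=sum(cam('side')['color'].astype(float) for _ in range(4))/4
cv2.imwrite('pics/s5.png',np.clip(1.7*cv2.resize(s[190:275,200:285,::-1],None,fx=7,fy=7,interpolation=cv2.INTER_CUBIC),0,255))
E
```

```text
clock: 6.7
eef_pos: [539.0, -179.6, 186.0]
tool_rot: [-1.57, 0.001, -0.058]
force: [0.3, -1.0, -3.3]
width: 11.1
pos [ 539.2  -179.67  186.64] rot [-1.5706e+00  9.0000e-04 -5.8100e-02] F [-0.   0.1 -3.9] w 10.9 t 7.0
to target tool [ 0.6  -0.    0.01] ay -0.0001[ WARN:0@8.001] global loadsave.cpp:1063 imwrite_ Unsupported depth image for selected encoder is fallbacked to CV_8U.
```

View pics/s5.png

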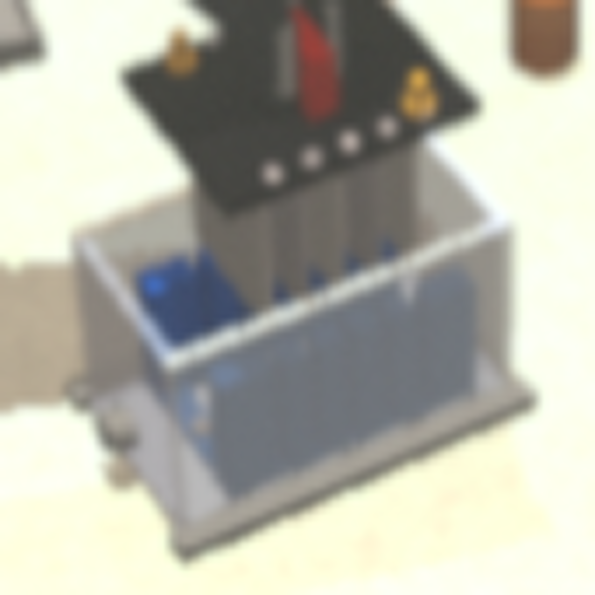

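```bash
python3 -m jog '[{"x":0.6,"y":3,"z":0,"ax":0,"ay":0,"az":0,"grip":5},{"x":0.6,"y":5,"z":0,"ax":0,"ay":0,"az":0,"grip":5},{"x":0.6,"y":7,"z":0,"ax":0,"ay":0,"az":0,"grip":5},{"x":0.6,"y":8,"z":0,"ax":0,"ay":0,"az":0,"grip":5},{"x":0.6,"y":8,"z":0,"ax":0,"ay":0,"az":0,"grip":5}]'
python3 - <<'E'
from h import *
report()
E
```

```text
clock: 7.85
eef_pos: [539.8, -179.8, 179.0]
tool_rot: [-1.571, 0.001, -0.058]
force: [0.2, 0.4, -4.1]
width: 11.0
pos [ 540.05 -179.82  179.33] rot [-1.5708e+00 -1.0000e-04 -5.8100e-02] F [-0.2 -0.  -3.9] w 11.2 t 8.15
to target tool [-0.26 -0.    0.11] ay -0.0001
```

```bash
python3 -m jog '[{"x":0,"y":1,"z":0,"ax":0,"ay":0,"az":0,"grip":5},{"x":0,"y":1.5,"z":0,"ax":0,"ay":0,"az":0,"grip":5},{"x":0,"y":2,"z":0,"ax":0,"ay":0,"az":0,"grip":5},{"x":0,"y":2.5,"z":0,"ax":0,"ay":0,"az":0,"grip":5},{"x":0,"y":3,"z":0,"ax":0,"ay":0,"az":0,"grip":5}]'
python3 -m jog '[{"x":0,"y":0.5,"z":0,"ax":0,"ay":0,"az":0,"grip":5},{"x":0,"y":1,"z":0,"ax":0,"ay":0,"az":0,"grip":5},{"x":0,"y":1.5,"z":0,"ax":0,"ay":0,"az":0,"grip":5},{"x":0,"y":1.5,"z":0,"ax":0,"ay":0,"az":0,"grip":5}]'
python3 - <<'E'
from h import *
report()
E
```

```text
clock: 8.65
eef_pos: [540.0, -179.8, 176.2]
tool_rot: [-1.571, 0.0, -0.058]
force: [-0.7, -0.4, -3.5]
width: 10.7
clock: 9.05
eef_pos: [540.0, -179.8, 174.7]
tool_rot: [-1.571, 0.0, -0.058]
force: [-0.5, 0.1, -3.9]
width: 10.8
pos [ 540.03 -179.81  174.83] rot [-1.5708 -0.     -0.0581] F [-0.2  0.1 -4.2] w 10.6 t 9.35
to target tool [-0.23 -0.    0.1 ] ay -0.0001
```

```bash
python3 -m jog '[{"x":0,"y":0.5,"z":0,"ax":0,"ay":0,"az":0,"grip":5},{"x":0,"y":1,"z":0,"ax":0,"ay":0,"az":0,"grip":5},{"x":0,"y":1.5,"z":0,"ax":0,"ay":0,"az":0,"grip":5},{"x":0,"y":1.5,"z":0,"ax":0,"ay":0,"az":0,"grip":5}]'
python3 -m jog '[{"x":0,"y":0.5,"z":0,"ax":0,"ay":0,"az":0,"grip":5},{"x":0,"y":1,"z":0,"ax":0,"ay":0,"az":0,"grip":5},{"x":0,"y":1,"z":0,"ax":0,"ay":0,"az":0,"grip":5}]'
```

```text
clock: 9.75
eef_pos: [540.2, -179.9, 173.6]
tool_rot: [-1.571, -0.0, -0.058]
force: [-0.9, 0.3, -0.1]
width: 11.1
clock: 10.05
eef_pos: [540.4, -179.9, 173.4]
tool_rot: [-1.571, -0.001, -0.058]
force: [-2.4, 0.3, 6.7]
width: 11.3
```

```bash
python3 -m jog '[{"x":-0.5,"y":-0.5,"z":0,"ax":0,"ay":0,"az":0,"grip":5},{"x":-1,"y":-0.5,"z":0,"ax":0,"ay":0,"az":0,"grip":5},{"x":-1,"y":-0.5,"z":0,"ax":0,"ay":0,"az":0,"grip":5}]'
python3 -m jog '[{"x":-0.5,"y":0,"z":0,"ax":0,"ay":0,"az":0,"grip":5},{"x":-1,"y":0,"z":0,"ax":0,"ay":0,"az":0,"grip":5},{"x":-1,"y":0,"z":0,"ax":0,"ay":0,"az":0,"grip":5}]'
python3 -c "
from h import *
report();s=read_state();print(s['torque'])"
```

```text
clock: 10.35
eef_pos: [539.8, -179.9, 173.5]
tool_rot: [-1.571, -0.002, -0.058]
force: [0.4, -0.4, 4.7]
width: 11.2
clock: 10.65
eef_pos: [538.1, -179.6, 172.6]
tool_rot: [-1.571, -0.0, -0.058]
force: [0.2, 0.8, -4.0]
width: 10.8
pos [ 537.25 -179.55  171.92] rot [-1.5704  0.0019 -0.0582] F [ 0.7 -0.1 -4. ] w 11.2 t 10.95
to target tool [ 2.56 -0.   -0.01] ay -0.0002
[-0.01154603 -0.22137187 -0.03448327]
```

```bash
python3 -m jog '[{"x":0.4,"y":0.5,"z":0,"ax":0,"ay":0,"az":0,"grip":5},{"x":0.4,"y":1,"z":0,"ax":0,"ay":0,"az":0,"grip":5},{"x":0.4,"y":1.5,"z":0,"ax":0,"ay":0,"az":0,"grip":5},{"x":0.4,"y":2,"z":0,"ax":0,"ay":0,"az":0,"grip":5},{"x":0.4,"y":2,"z":0,"ax":0,"ay":0,"az":0,"grip":5}]'
python3 -c "
from h import *
report();s=read_state();print(s['torque'])"
```

```text
clock: 11.45
eef_pos: [538.3, -179.7, 170.7]
tool_rot: [-1.571, 0.0, -0.058]
force: [0.0, 0.8, -4.1]
width: 10.9
pos [ 538.39 -179.7   170.83] rot [-1.5708  0.     -0.0581] F [ 0.1 -0.2 -4. ] w 10.8 t 11.75
to target tool [ 1.41 -0.    0.08] ay -0.0001
[0.00208034 0.01965257 0.02232076]
```

```bash
python3 -m jog '[{"x":0,"y":1.5,"z":0,"ax":0,"ay":0,"az":0,"grip":5},{"x":0,"y":3,"z":0,"ax":0,"ay":0,"az":0,"grip":5},{"x":0,"y":4.5,"z":0,"ax":0,"ay":0,"az":0,"grip":5},{"x":0,"y":6,"z":0,"ax":0,"ay":0,"az":0,"grip":5},{"x":0,"y":6,"z":0,"ax":0,"ay":0,"az":0,"grip":5}]'
python3 -c "
from h import *
report();s=read_state();print(s['torque'])"
```

```text
clock: 12.25
eef_pos: [538.2, -179.7, 164.5]
tool_rot: [-1.571, 0.001, -0.058]
force: [-0.3, 0.1, -4.3]
width: 10.9
pos [ 538.43 -179.71  164.79] rot [-1.5708  0.     -0.0581] F [ 0.2 -0.2 -4. ] w 10.6 t 12.55
to target tool [ 1.37 -0.    0.09] ay -0.0001
[ 0.01828485 -0.0158919   0.03271443]
```

```bash
python3 -m jog '[{"x":0,"y":2,"z":0,"ax":0,"ay":0,"az":0,"grip":5},{"x":0,"y":4,"z":0,"ax":0,"ay":0,"az":0,"grip":5},{"x":0,"y":6,"z":0,"ax":0,"ay":0,"az":0,"grip":5},{"x":0,"y":8,"z":0,"ax":0,"ay":0,"az":0,"grip":5},{"x":0,"y":8,"z":0,"ax":0,"ay":0,"az":0,"grip":5}]'
python3 -c "
from h import *
report();s=read_state();print(s['torque'])"
```

```text
clock: 13.05
eef_pos: [538.2, -179.6, 156.4]
tool_rot: [-1.571, 0.001, -0.058]
force: [0.7, -0.7, -3.9]
width: 10.8
pos [ 538.43 -179.71  156.79] rot [-1.5708  0.     -0.0581] F [-0.2  0.1 -4. ] w 10.8 t 13.35
to target tool [ 1.37 -0.    0.09] ay -0.0001
[-0.01376594  0.01511402  0.01045443]
```

Free of contact. Continue.

```bash
python3 -m jog '[{"x":0,"y":2.5,"z":0,"ax":0,"ay":0,"az":0,"grip":5},{"x":0,"y":5,"z":0,"ax":0,"ay":0,"az":0,"grip":5},{"x":0,"y":7.5,"z":0,"ax":0,"ay":0,"az":0,"grip":5},{"x":0,"y":10,"z":0,"ax":0,"ay":0,"az":0,"grip":5},{"x":0,"y":12,"z":0,"ax":0,"ay":0,"az":0,"grip":5}]'
python3 -m jog '[{"x":0,"y":2,"z":0,"ax":0,"ay":0,"az":0,"grip":5},{"x":0,"y":4,"z":0,"ax":0,"ay":0,"az":0,"grip":5},{"x":0,"y":6,"z":0,"ax":0,"ay":0,"az":0,"grip":5},{"x":0,"y":8,"z":0,"ax":0,"ay":0,"az":0,"grip":5},{"x":0,"y":9,"z":0,"ax":0,"ay":0,"az":0,"grip":5}]'
python3 -c "
from h import *
report();s=read_state();print(s['torque'])"
```

```text
clock: 13.85
eef_pos: [538.3, -179.7, 144.5]
tool_rot: [-1.571, 0.0, -0.058]
force: [0.5, 0.1, -4.0]
width: 11.1
clock: 14.35
eef_pos: [538.3, -179.6, 135.6]
tool_rot: [-1.571, 0.0, -0.058]
force: [0.1, 0.2, -4.1]
width: 11.3
pos [ 538.41 -179.71  135.76] rot [-1.5708  0.     -0.0581] F [ 0.4 -0.2 -4. ] w 10.8 t 14.65
to target tool [ 1.38 -0.    0.09] ay -0.0001
[ 0.0103574   0.0151207  -0.02615679]
```

```bash
python3 -m jog '[{"x":0,"y":2,"z":0,"ax":0,"ay":0,"az":0,"grip":5},{"x":0,"y":4,"z":0,"ax":0,"ay":0,"az":0,"grip":5},{"x":0,"y":6,"z":0,"ax":0,"ay":0,"az":0,"grip":5},{"x":0,"y":8,"z":0,"ax":0,"ay":0,"az":0,"grip":5},{"x":0,"y":9.5,"z":0,"ax":0,"ay":0,"az":0,"grip":5}]'
python3 -m jog '[{"x":0,"y":0.5,"z":0,"ax":0,"ay":0,"az":0,"grip":5},{"x":0,"y":1,"z":0,"ax":0,"ay":0,"az":0,"grip":5},{"x":0,"y":1.5,"z":0,"ax":0,"ay":0,"az":0,"grip":5},{"x":0,"y":1.5,"z":0,"ax":0,"ay":0,"az":0,"grip":5}]'
python3 -c "
from h import *
report();s=read_state();print(s['torque'])"
```

```text
clock: 15.15
eef_pos: [538.3, -179.7, 126.0]
tool_rot: [-1.571, 0.0, -0.058]
force: [-0.5, 0.1, -3.4]
width: 10.8
clock: 15.55
eef_pos: [538.4, -179.7, 124.8]
tool_rot: [-1.571, 0.0, -0.058]
force: [-0.3, -0.4, -3.0]
width: 10.6
pos [ 538.47 -179.71  124.86] rot [-1.5708e+00 -1.0000e-04 -5.8100e-02] F [ 0.4 -0.  -3.9] w 10.7 t 15.85
to target tool [1.33 0.   0.09] ay -0.0001
[ 0.02136388 -0.03228408 -0.04131925]
```

```bash
python3 -m jog '[{"x":0,"y":0.5,"z":0,"ax":0,"ay":0,"az":0,"grip":5},{"x":0,"y":1,"z":0,"ax":0,"ay":0,"az":0,"grip":5},{"x":0,"y":1,"z":0,"ax":0,"ay":0,"az":0,"grip":5},{"x":0,"y":1,"z":0,"ax":0,"ay":0,"az":0,"grip":5}]'
python3 -m jog '[{"x":0,"y":0.5,"z":0,"ax":0,"ay":0,"az":0,"grip":5},{"x":0,"y":0.5,"z":0,"ax":0,"ay":0,"az":0,"grip":5},{"x":0,"y":0.5,"z":0,"ax":0,"ay":0,"az":0,"grip":5}]'
python3 -c "
from h import *
report();s=read_state();print(s['torque'])"
```

```text
clock: 16.25
eef_pos: [538.4, -179.7, 123.8]
tool_rot: [-1.571, 0.0, -0.058]
force: [0.3, 0.2, -4.6]
width: 10.8
clock: 16.55
eef_pos: [538.4, -179.7, 123.7]
tool_rot: [-1.571, -0.0, -0.058]
force: [-1.3, 0.8, 2.5]
width: 10.8
pos [ 538.44 -179.72  123.68] rot [-1.5708e+00 -2.0000e-04 -5.8100e-02] F [-2.   0.6  4.4] w 10.8 t 16.85
to target tool [1.36 0.   0.1 ] ay -0.0001
[0.21582268 0.5111978  0.0539673 ]
```

```bash
python3 -m jog '[{"x":0,"y":0,"z":0,"ax":0,"ay":0,"az":0,"grip":16},{"x":0,"y":0,"z":0,"ax":0,"ay":0,"az":0,"grip":30},{"x":0,"y":0,"z":0,"ax":0,"ay":0,"az":0,"grip":60},{"x":0,"y":0,"z":0,"ax":0,"ay":0,"az":0,"grip":80},{"x":0,"y":0,"z":0,"ax":0,"ay":0,"az":0,"grip":85}]'
python3 - <<'E'
from h import *
report()
import pickle
D={}
for n in ['scene','side','wrist']: D[n]=cam(n)
pickle.dump(D,open('d6.pkl','wb'))
cv2.imwrite('pics/s6.png',cv2.resize(D['side']['color'][150:290,170:310,::-1],None,fx=4,fy=4,interpolation=cv2.INTER_CUBIC))
cv2.imwrite('pics/w6.png',cv2.resize(D['wrist']['color'][:,:,::-1],(768,576)))
E
```

```text
clock: 17.35
eef_pos: [538.5, -179.8, 123.2]
tool_rot: [-1.571, -0.0, -0.058]
force: [0.0, -0.1, -0.2]
width: 72.5
pos [ 538.45 -179.71  123.28] rot [-1.5708e+00 -1.0000e-04 -5.8100e-02] F [ 0.  -0.4  0.3] w 84.8 t 17.65
to target tool [1.35 0.   0.09] ay -0.0001
```

View pics/s6.png

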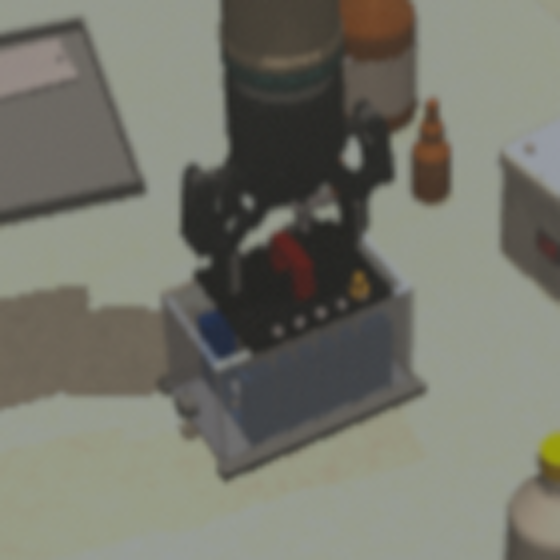

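View pics/w6.png

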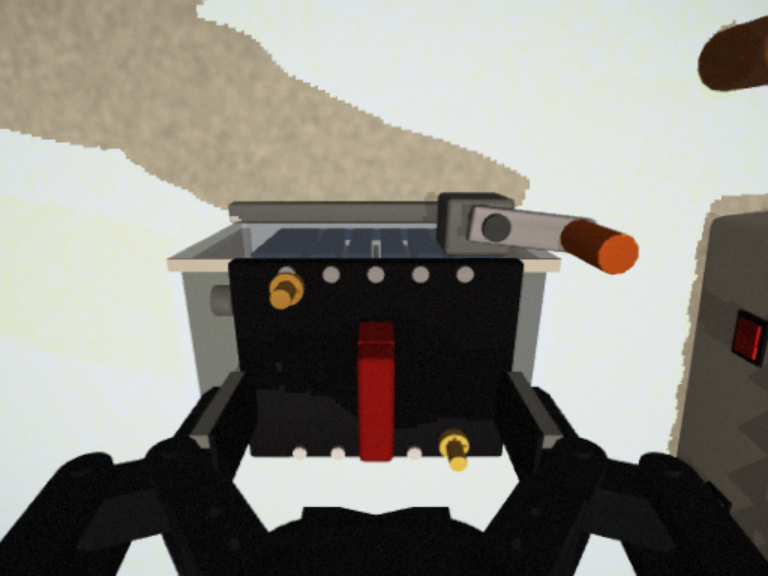

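Run:
```python
from h import *
import pickle
D=pickle.load(open('d6.pkl','rb'));D0=pickle.load(open('d0.pkl','rb'))
w=D['wrist']
c=w['color'][120:200,270:440,::-1]
cv2.imwrite('pics/k6.png',cv2.resize(c,None,fx=4.5,fy=4.5,interpolation=cv2.INTER_CUBIC))
print('wrist6',onz(w,618/1.5,252/1.5,142))
q=lambda u,v:(90+u/5,235+v/5)
print('wrist0',onz(D0['wrist'],*q(606,410),142))
f=lambda u,v:(140+u/4.2,140+v/4.2)
print('side0',onz(D0['side'],*f(482,212),142))
print('pivot w6',onz(w,495/1.5,228/1.5,118))
print(read_state()['qpos'])
c=D0['side']['color'][180:210,235:265,::-1]
cv2.imwrite('pics/k0.png',cv2.resize(c,None,fx=16,fy=16,interpolation=cv2.INTER_CUBIC))
```

```text
wrist6 [ 609.18479145 -128.85400365  142.        ]
wrist0 [ 609.55840672 -129.98073891  142.        ]
side0 [ 611.18466197 -128.58149823  142.        ]
pivot w6 [ 581.22678889 -124.96291941  118.        ]
[ 0.22933077  0.67092464  0.06724233  1.86003359 -0.07275694  0.61289822
  0.28348918]
```

View pics/k6.png

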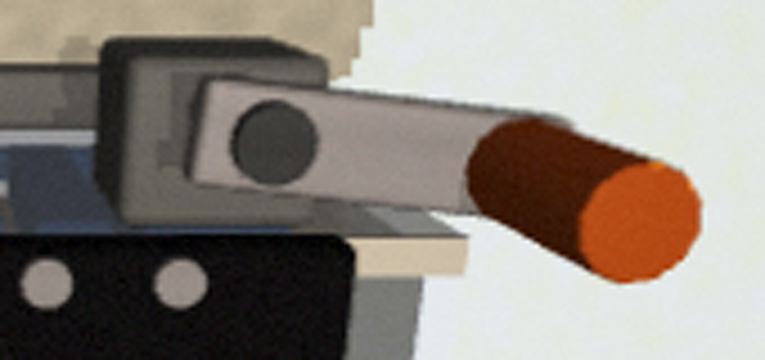

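View pics/k0.png

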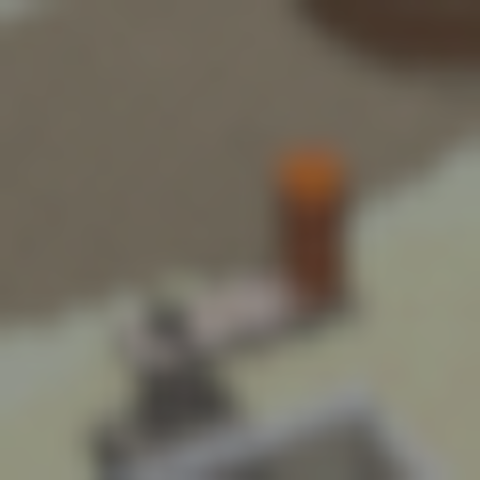

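```bash
python3 -m jog '[{"x":0,"y":-15,"z":0,"ax":0,"ay":0,"az":0,"grip":85},{"x":0,"y":-40,"z":0,"ax":0,"ay":0,"az":0,"grip":85},{"x":0,"y":-70,"z":0,"ax":0,"ay":0,"az":0,"grip":85},{"x":30,"y":-70,"z":24,"ax":0,"ay":-0.12,"az":0,"grip":60},{"x":55,"y":-70,"z":44,"ax":0,"ay":-0.25,"az":0,"grip":40}]'
python3 -m jog '[{"x":0,"y":0,"z":0,"ax":0,"ay":-0.14,"az":0,"grip":40},{"x":0,"y":0,"z":0,"ax":0,"ay":-0.28,"az":0,"grip":40},{"x":0,"y":0,"z":0,"ax":0,"ay":-0.42,"az":0,"grip":40},{"x":0,"y":0,"z":0,"ax":0,"ay":-0.56,"az":0,"grip":40},{"x":0,"y":0,"z":0,"ax":0,"ay":-0.7,"az":0,"grip":40}]'
python3 -m jog '[{"x":0,"y":0,"z":0,"ax":0,"ay":-0.14,"az":0,"grip":40},{"x":0,"y":0,"z":0,"ax":0,"ay":-0.28,"az":0,"grip":40},{"x":0,"y":0,"z":0,"ax":0,"ay":-0.42,"az":0,"grip":40},{"x":0,"y":0,"z":0,"ax":0,"ay":-0.56,"az":0,"grip":40},{"x":0,"y":0,"z":0,"ax":0,"ay":-0.62,"az":0,"grip":40}]'
python3 - <<'E'
from h import *
report(609.7,-129,1.512)
im=cam('wrist','pics/w7.png')
import pickle;pickle.dump(im,open('w7.pkl','wb'))
E
```

```text
clock: 18.3
eef_pos: [597.4, -138.9, 195.0]
tool_rot: [-1.572, -0.003, 0.195]
force: [0.6, -0.0, -1.2]
width: 58.7
clock: 18.8
eef_pos: [595.8, -139.1, 193.3]
tool_rot: [-1.571, 0.0, 0.898]
force: [0.5, 0.5, -0.0]
width: 40.1
clock: 19.3
eef_pos: [595.7, -139.2, 193.2]
tool_rot: [-1.571, -0.0, 1.516]
force: [-0.4, -0.4, 0.2]
width: 39.8
pos [ 595.76 -139.15  193.23] rot [-1.5706e+00 -1.0000e-04  1.5115e+00] F [-0.3 -0.1  0. ] w 40.0 t 19.6
to target tool [ 10.96  -0.   -13.31] ay -0.0005
```

View pics/w7.png

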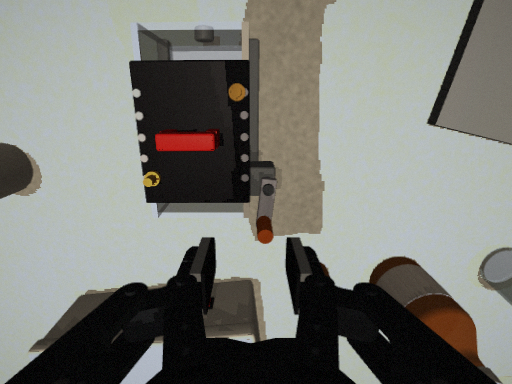

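Run:
```python
from h import *
import pickle
w=pickle.load(open('w7.pkl','rb'));D=pickle.load(open('d0.pkl','rb'))
print('knob',onz(w,265,237,142),'pivot',onz(w,268,190,118),onz(w,268,190,116))
s=D['side'];print('amber base',onz(s,262,180,0),'dropper base',onz(s,277.5,199,0))
k=onz(w,265,237,142);p=np.array([595.76,-139.15,193.23]);Rt=R.from_euler('xyz',[-1.5706,0,1.5115])
print(Rt.inv().apply(np.array([k[0],k[1],133])-p))
```

```text
knob [ 609.8283932  -129.34576952  142.        ] pivot [ 581.96425313 -124.64751232  118.        ] [ 582.61882778 -124.55601516  116.        ]
amber base [748.61854258  41.97593754   0.        ] dropper base [736.34932812 -63.80358567   0.        ]
[ 10.6207147   60.22735576 -13.4744781 ]
```

```bash
python3 -m jog '[{"x":10.7,"y":0,"z":-13.4,"ax":0,"ay":0,"az":0,"grip":40},{"x":10.7,"y":20,"z":-13.4,"ax":0,"ay":0,"az":0,"grip":40},{"x":10.7,"y":40,"z":-13.4,"ax":0,"ay":0,"az":0,"grip":40},{"x":10.7,"y":55,"z":-13.4,"ax":0,"ay":0,"az":0,"grip":40},{"x":10.7,"y":60,"z":-13.4,"ax":0,"ay":0,"az":0,"grip":40}]'
python3 - <<'E'
from h import *
report(609.8,-129.3,1.512)
im=cam('wrist','pics/w8.png')
E
```

```text
clock: 20.15
eef_pos: [608.8, -129.0, 131.5]
tool_rot: [-1.568, -0.0, 1.512]
force: [-0.6, -0.7, 0.2]
width: 40.1
pos [ 610.01 -129.1   133.36] rot [-1.5709 -0.      1.5117] F [0.1 0.  0.2] w 39.7 t 20.45
to target tool [-0.21 -0.    0.2 ] ay -0.0003
```

View pics/w8.png

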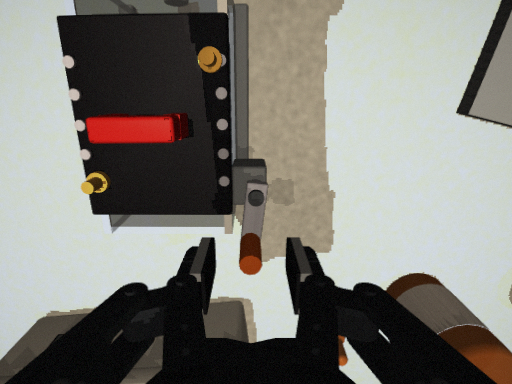

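```bash
python3 -m jog '[{"x":0,"y":0,"z":0,"ax":0,"ay":0,"az":0,"grip":20},{"x":0,"y":0,"z":0,"ax":0,"ay":0,"az":0,"grip":8},{"x":0,"y":0,"z":0,"ax":0,"ay":0,"az":0,"grip":8},{"x":0,"y":0,"z":0,"ax":0,"ay":0,"az":0,"grip":8}]'
python3 - <<'E'
from h import *
report(609.8,-129.3,1.512)
P=np.array([582,-124.8]);y=1.5117
X=np.array([np.cos(y),np.sin(y)]);Z=np.array([-np.sin(y),np.cos(y)])
k0=np.array([609.9,-129.2]);a0=np.arctan2(*(k0-P)[::-1]);r=np.linalg.norm(k0-P);print(a0,r)
for i in range(1,16):
    a=a0+(-1.60-a0)*i/15
    d=P+28*np.array([np.cos(a),np.sin(a)])-k0
    print(i,round(d@X,1),round(d@Z,1))
E
```

```text
clock: 20.9
eef_pos: [610.1, -129.2, 133.8]
tool_rot: [-1.572, 0.0, 1.512]
force: [-1.4, 0.3, 3.9]
width: 9.3
pos [ 610.14 -129.23  133.81] rot [-1.5715e+00  2.0000e-04  1.5118e+00] F [-0.6 -0.3  5.4] w 9.6 t 21.2
to target tool [-0.09 -0.    0.34] ay -0.0002
-0.1564178166122918 28.2448225344044
1 -2.6 0.6
2 -5.3 1.3
3 -7.8 2.2
4 -10.2 3.3
5 -12.6 4.7
6 -14.7 6.2
7 -16.8 8.0
8 -18.6 10.0
9 -20.2 12.1
10 -21.7 14.4
11 -22.9 16.8
12 -23.8 19.3
13 -24.6 21.9
14 -25.0 24.6
15 -25.2 27.3
```

```bash
python3 -m jog '[{"x":-2.6,"y":0,"z":0.6,"ax":0,"ay":0,"az":0,"grip":8},{"x":-5.3,"y":0,"z":1.3,"ax":0,"ay":0,"az":0,"grip":8},{"x":-7.8,"y":0,"z":2.2,"ax":0,"ay":0,"az":0,"grip":8},{"x":-10.2,"y":0,"z":3.3,"ax":0,"ay":0,"az":0,"grip":8},{"x":-12.6,"y":0,"z":4.7,"ax":0,"ay":0,"az":0,"grip":8}]'
python3 - <<'E'
from h import *
report(609.8,-129.3,1.512)
im=cam('wrist','pics/w9.png')
E
```

```text
clock: 21.7
eef_pos: [609.3, -132.0, 134.1]
tool_rot: [-1.58, -0.012, 1.516]
force: [9.8, 17.7, -1.4]
width: 9.5
pos [ 609.36 -132.05  134.02] rot [-1.5798 -0.0123  1.5157] F [ 7.5 15.  -0.6] w 9.3 t 22.0
to target tool [ 2.77  0.04 -0.28] ay 0.0037
```

View pics/w9.png

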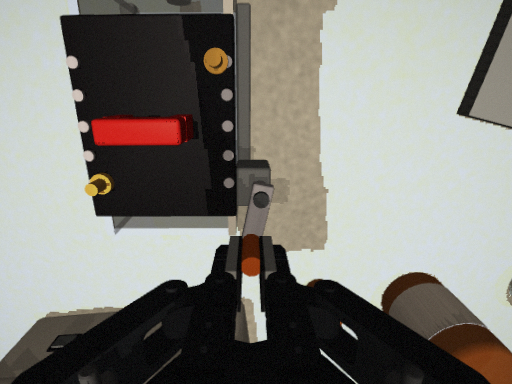

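```bash
python3 -m jog '[{"x":5,"y":0,"z":-2,"ax":0,"ay":0,"az":0,"grip":8},{"x":9.5,"y":0,"z":-4,"ax":0,"ay":0,"az":0,"grip":8},{"x":9.5,"y":0,"z":-4,"ax":0,"ay":0,"az":0,"grip":15},{"x":9.5,"y":0,"z":-4,"ax":0,"ay":0,"az":0,"grip":15},{"x":9.5,"y":0,"z":-4,"ax":0,"ay":0,"az":0,"grip":15}]'
python3 - <<'E'
from h import *
p,q,F,s=st();print(p,q,F,s['width'],s['clock'])
P=np.array([582,-124.8]);y=q[2]
X=np.array([np.cos(y),np.sin(y)]);Z=np.array([-np.sin(y),np.cos(y)])
k0=p[:2];a0=np.arctan2(*(k0-P)[::-1]);print(a0,np.linalg.norm(k0-P))
for i in range(1,16):
    a=a0+(-1.64-a0)*i/15
    d=P+28*np.array([np.cos(a),np.sin(a)])-k0
    print(i,round(d@X,1),round(d@Z,1),'ay',round(y-(a+np.pi/2),3))
im=cam('wrist','pics/w10.png')
E
```

```text
clock: 22.55
eef_pos: [609.1, -132.0, 133.1]
tool_rot: [-1.571, -0.001, 1.512]
force: [1.9, 2.5, 1.1]
width: 15.1
[ 609.04409472 -132.16255656  133.11388466] [-1.57093363e+00 -3.25744066e-04  1.51167105e+00] [ 1.24430095  2.02655497 -0.45024839] 15.427460290006877 22.85
-0.26580094077242383 28.02838379486057
1 -2.5 0.7 ay 0.298
2 -4.9 1.5 ay 0.39
3 -7.2 2.6 ay 0.482
4 -9.4 3.9 ay 0.573
5 -11.5 5.4 ay 0.665
6 -13.5 7.1 ay 0.756
7 -15.2 8.9 ay 0.848
8 -16.9 10.9 ay 0.94
9 -18.3 13.0 ay 1.031
10 -19.5 15.3 ay 1.123
11 -20.5 17.7 ay 1.214
12 -21.3 20.1 ay 1.306
13 -21.8 22.6 ay 1.398
14 -22.2 25.2 ay 1.489
15 -22.2 27.7 ay 1.581
```

View pics/w10.png

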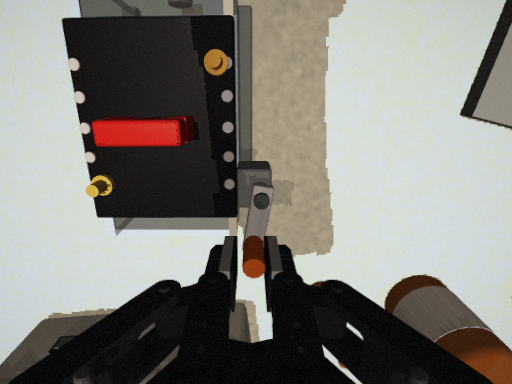

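```bash
python3 -m jog '[{"x":-2.5,"y":0,"z":0.7,"ax":0,"ay":0.1,"az":0,"grip":15},{"x":-4.9,"y":0,"z":1.5,"ax":0,"ay":0.22,"az":0,"grip":15},{"x":-7.2,"y":0,"z":2.6,"ax":0,"ay":0.34,"az":0,"grip":15},{"x":-9.4,"y":0,"z":3.9,"ax":0,"ay":0.46,"az":0,"grip":15},{"x":-11.5,"y":0,"z":5.4,"ax":0,"ay":0.58,"az":0,"grip":15}]'
cat > arc.py <<'E'
from h import *
p,q,F,s=st(4);print(p.round(1),q.round(3),F.round(1),s['width'],s['clock'])
P=np.array([582,-124.8]);y=q[2]
X=np.array([np.cos(y),np.sin(y)]);Z=np.array([-np.sin(y),np.cos(y)])
k0=p[:2];a0=np.arctan2(*(k0-P)[::-1]);print(a0,np.linalg.norm(k0-P))
n=int(np.ceil((1.64+a0)/.0916))
for i in range(1,n+1):
    a=a0+(-1.64-a0)*i/n
    d=P+28*np.array([np.cos(a),np.sin(a)])-k0
    print(i,round(d@X,1),round(d@Z,1),'ay',round(y-(a+np.pi/2),3))
E
python3 arc.py
```

```text
clock: 23.4
eef_pos: [602.2, -143.0, 133.1]
tool_rot: [-1.569, 0.0, 0.927]
force: [0.4, 3.0, -0.5]
width: 14.6
[ 602.1 -143.6  133.1] [-1.57e+00  1.00e-03  9.31e-01] [-0.2  0.9 -0.2] 15.319979569339404 23.6
-0.7496173171677483 27.522639079137598
1 -2.5 -0.1 ay 0.199
2 -4.9 0.5 ay 0.288
3 -7.3 1.3 ay 0.377
4 -9.6 2.3 ay 0.466
5 -11.7 3.6 ay 0.555
6 -13.8 5.0 ay 0.644
7 -15.7 6.5 ay 0.733
8 -17.5 8.3 ay 0.822
9 -19.1 10.2 ay 0.911
10 -20.6 12.2 ay 1.0
```

Now low force and following the arc well.

```bash
python3 -m jog '[{"x":-2.5,"y":0,"z":-0.1,"ax":0,"ay":0.1,"az":0,"grip":15},{"x":-4.9,"y":0,"z":0.5,"ax":0,"ay":0.2,"az":0,"grip":15},{"x":-7.3,"y":0,"z":1.3,"ax":0,"ay":0.3,"az":0,"grip":15},{"x":-9.6,"y":0,"z":2.3,"ax":0,"ay":0.4,"az":0,"grip":15},{"x":-11.7,"y":0,"z":3.6,"ax":0,"ay":0.5,"az":0,"grip":15}]'
python3 arc.py
```

```text
clock: 24.1
eef_pos: [593.3, -150.2, 133.3]
tool_rot: [-1.57, -0.001, 0.431]
force: [1.0, 1.3, -1.8]
width: 15.2
[ 593.1 -150.6  133.3] [-1.571  0.     0.433] [ 0.5  1.4 -0.8] 15.3317097663014 24.3
-1.1654682171468247 28.081713101336387
1 -2.2 0.2 ay 0.107
2 -4.4 0.6 ay 0.186
3 -6.6 1.0 ay 0.265
4 -8.7 1.7 ay 0.344
5 -10.7 2.5 ay 0.423
6 -12.7 3.5 ay 0.502
```

```bash
python3 -m jog '[{"x":-2.2,"y":0,"z":0.2,"ax":0,"ay":0.08,"az":0,"grip":15},{"x":-4.4,"y":0,"z":0.6,"ax":0,"ay":0.16,"az":0,"grip":15},{"x":-6.6,"y":0,"z":1,"ax":0,"ay":0.24,"az":0,"grip":15},{"x":-8.7,"y":0,"z":1.7,"ax":0,"ay":0.32,"az":0,"grip":15},{"x":-10.7,"y":0,"z":2.5,"ax":0,"ay":0.4,"az":0,"grip":15}]'
python3 arc.py
python3 -c "
from h import *
im=cam('wrist','pics/w11.png')"
```

```text
clock: 24.8
eef_pos: [583.0, -153.0, 133.4]
tool_rot: [-1.571, -0.001, 0.032]
force: [2.5, 1.8, -1.9]
width: 14.8
[ 582.6 -153.1  133.4] [-1.571e+00 -1.000e-03  3.300e-02] [ 1.4  0.9 -0.8] 14.53808962534885 25.0
-1.54815759514552 28.34745305132805
1 -1.3 0.4 ay 0.056
2 -2.6 0.5 ay 0.102
```

View pics/w11.png

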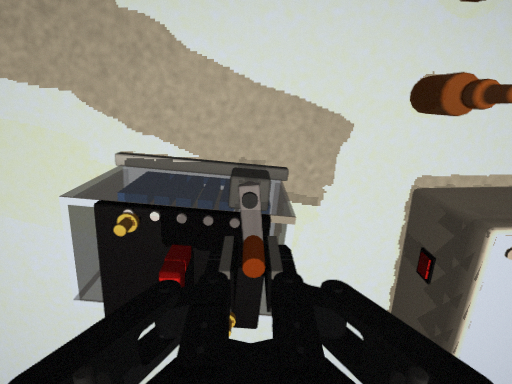

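```bash
python3 -m jog '[{"x":-1,"y":0,"z":0.2,"ax":0,"ay":0.03,"az":0,"grip":15},{"x":-2,"y":0,"z":0.2,"ax":0,"ay":0.05,"az":0,"grip":15},{"x":-2,"y":0,"z":0.2,"ax":0,"ay":0.05,"az":0,"grip":15}]'
python3 arc.py
```

```text
clock: 25.35
eef_pos: [580.3, -153.3, 133.4]
tool_rot: [-1.572, -0.0, -0.019]
force: [1.4, -1.6, -1.4]
width: 15.0
[ 580.3 -153.2  133.4] [-1.572 -0.    -0.018] [ 2.1 -1.4 -1.4] 14.976356708900468 25.55
-1.628779718754501 28.480056215383904
1 -0.3 0.5 ay 0.051
```

Back the pushing pad off a little, open slightly, and lift straight out.

```bash
python3 -m jog '[{"x":-1,"y":0,"z":0,"ax":0,"ay":0,"az":0,"grip":22},{"x":-1,"y":0,"z":0,"ax":0,"ay":0,"az":0,"grip":22},{"x":-1,"y":0,"z":0,"ax":0,"ay":0,"az":0,"grip":22},{"x":-1,"y":-10,"z":0,"ax":0,"ay":0,"az":0,"grip":22},{"x":-1,"y":-30,"z":0,"ax":0,"ay":0,"az":0,"grip":22}]'
python3 -m jog '[{"x":0,"y":-40,"z":-5,"ax":0,"ay":0,"az":0,"grip":40},{"x":0,"y":-80,"z":-30,"ax":0,"ay":0,"az":0,"grip":60},{"x":0,"y":-90,"z":-30,"ax":0,"ay":0,"az":0,"grip":60},{"x":0,"y":-90,"z":-30,"ax":0,"ay":0,"az":0,"grip":60}]'
python3 - <<'E'
from h import *
p,q,F,s=st(6);print(p,q,F,s['width'],s['clock'])
import pickle
D={n:cam(n) for n in ['scene','side','wrist']}
pickle.dump(D,open('d12.pkl','wb'))
cv2.imwrite('pics/w12.png',cv2.resize(D['wrist']['color'][:,:,::-1],(768,576),interpolation=cv2.INTER_CUBIC))
cv2.imwrite('pics/s12.png',cv2.resize(D['side']['color'][100:290,130:320,::-1],None,fx=3,fy=3,interpolation=cv2.INTER_CUBIC))
E
```

```text
clock: 26.05
eef_pos: [578.1, -152.2, 162.8]
tool_rot: [-1.57, 0.004, -0.018]
force: [0.8, -0.3, 0.2]
width: 21.7
clock: 26.45
eef_pos: [579.7, -183.5, 256.0]
tool_rot: [-1.572, -0.005, -0.02]
force: [0.9, 0.1, -0.7]
width: 59.9
[ 578.10777011 -181.44281761  252.26524115] [-1.56952474  0.00205999 -0.01714992] [-0.10265353  0.02957655 -0.11681582] 59.81852284025699 26.75
```

View pics/w12.png

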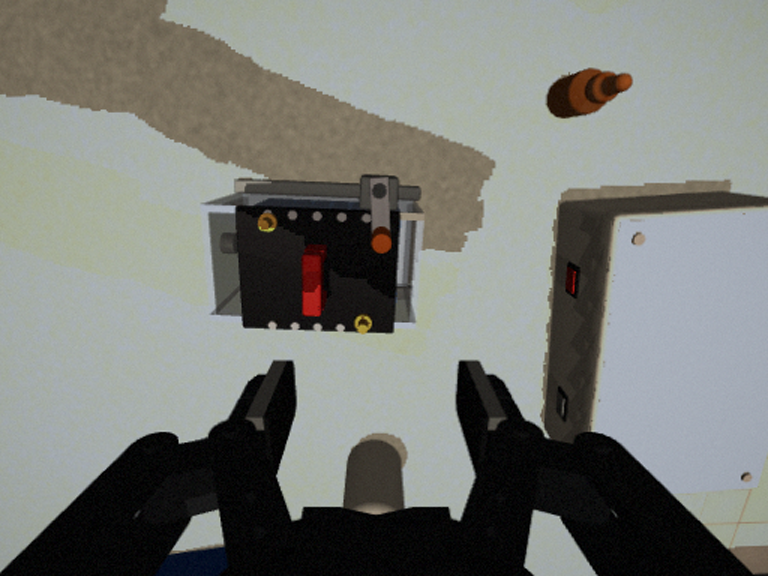

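View pics/s12.png

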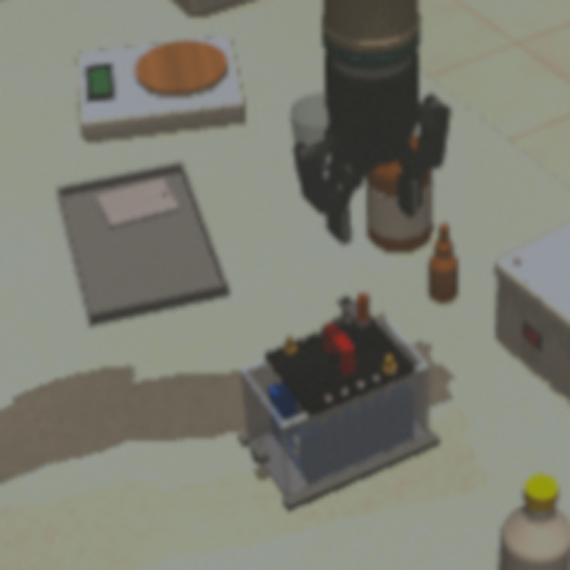

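Run:
```python
from h import *
import pickle
D=pickle.load(open('d12.pkl','rb'));w=D['wrist']
k=onz(w,382/1.5,242/1.5,142);p=onz(w,379.5/1.5,190/1.5,118)
print(k,p,'latch',-.058-np.arctan2(*(k-p)[1::-1]),np.linalg.norm((k-p)[:2]))
P=[onz(w,u/1.5,v/1.5,108) for u,v in [(237,206),(398,209),(394,332),(243,327)]]
print(np.mean(P,0),[np.linalg.norm(P[i]-P[(i+1)%4]).round(1) for i in range(4)],[np.arctan2(*(P[1]-P[0])[1::-1]),np.arctan2(*(P[2]-P[3])[1::-1])])
# bystanders moved? image diff against start
D0=pickle.load(open('d0.pkl','rb'))
for n in('amber','x'): pass
d=cv2.absdiff(D0['scene']['color'],D['scene']['color']).max(2)
cv2.imwrite('pics/diff.png',d)
print(read_state()['qd'].round(3))
```

```text
[ 582.90961383 -152.12344535  142.        ] [ 582.05002264 -124.59791992  118.        ] latch 1.4815775977707821 27.53894418922056
[ 539.43153931 -178.97321385  108.        ] [np.float64(104.6), np.float64(87.2), np.float64(107.9), np.float64(85.6)] [np.float64(-0.03733433660192493), np.float64(-0.05243623465534294)]
[ 0.003 -0.005  0.003 -0.004  0.001  0.003 -0.001]
```

View pics/diff.png

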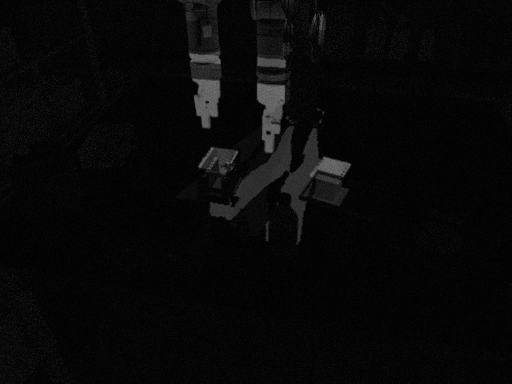

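Latch is at about 1.48 rad, the header is in place, and the bystanders haven't moved (only shadows differ). Handing in.

```bash
python3 -c "
from cell import *
print(finish_job())"
```

```text
the job is handed in; nothing more can be done
None
```

The electrode pack is in the cell with its header down on the rim, and the latch is swung across it. I handed the job in at about 27 s; the system gave no verdict.

- **Insertion:** The first descent touched a guide rib with about 11 N. I backed off and shifted about 2 mm along −x, and the plates dropped into the slots. From there it went down with no measurable contact force until the header met the rim. That contact came 50 mm below the rib contact, as the dimensions require. The highest contact I read while inserting was about 11 N.
- **Latch:** My first try, with the knob gripped tightly, stalled at about 18 N because the grip kept the knob from turning. I opened the fingers slightly and turned the wrist with the knob; it then followed at about 2–4 N.
- **Last checks:**
  - **Latch angle:** about 1.48 rad in the wrist picture; it has to be past 1.3.
  - **Pack position:** the header is about 4 mm from the middle of the tank.
  - **Pack alignment:** within about 0.02 rad of the tank. The header's two long edges gave slightly different angles (−0.037 and −0.052 against the tank's −0.057).
  - **Bystanders:** in the scene camera only shadows, the arm, the pack and the cell had changed, so the bottles, beaker and spare plate look unmoved.
  - **Robot:** clear of everything, wrist force about zero.

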